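# Snap pipe clips onto a tube held in a trigger bar clamp

## Task

Take the flanged tube from its tray, lay it in the two cradles of the bar clamp and squeeze the trigger until the sprung jaw pad holds it tight against the fixed end. With the tube clamped, take the pipe clips one at a time from the bin and snap every one fully down over the tube from above, each on a section of its own between the dark rings, leaving the middle section bare. Then press the release tab so that the jaw springs right back, and lay the tube flat in its tray with the clips on top; leave the notebook and the timer where they are.

Things in the scene. Friction and masses are not known exactly. Their poses are not given: they have to be found in the camera images.
- clamp: Bar clamp, fixed. Dark base 80 x 400 x 10 mm; origin at bench level, y along the clamp, z up. Anvil face at y -172 mm; cradles at y -172 to -142 and 44 to 86; jaw pad face at y 91 when open; black housing y 116 to 194, top 78 mm above the bench. Cradle floors 44 mm up; side walls 42 mm apart, flaring out above 58 mm, lips 66 mm up.
- clamp_seat (a point): Where the tube's origin is when the tube is home in the clamp: x 0, y -58, z 44 mm of the clamp (tube axis 62 mm above the bench). The tube may be laid in up to 25 mm to the +y side of this (5 to 15 is best); the jaw then pushes it home against the anvil.
- clamp_post (a point): Point on the axis of the fixed black post, 104 mm above the bench. The post is 26 mm across the clamp x 14 mm along it, and its top is 118 mm above the bench.
- trigger_face (a point): Centre of the outer (+y) face of the grey trigger plate, 104 mm above the bench. Plate 26 x 9 mm, top 118 mm above the bench, parallel to the post and on its +y side. Post and trigger together measure 45 mm at rest and 27 mm fully squeezed, along the clamp's y; 78 to 118 mm above the bench is free to grip.
- trigger (a joint): How far the trigger is squeezed towards the post (m): 0 at rest, 0.018 full; sprung, 3 to 5 N, up to 20 N when the jaw bears on the tube. The first 5 mm are idle. A full squeeze walks the jaw about 10 mm (two teeth); let it come back to 0 (0.5 s) before the next. About four squeezes from open to held.
- jaw (a joint): How far the jaw has walked towards the anvil (m): 0 open, about 0.040 with the tube held. A ratchet holds it; pressing the release tab lets it spring back to 0.
- jaw_pad (a joint): How far the sprung rubber pad on the jaw is pressed in (m): 0 free, 0.008 bottomed. The tube is held tight when this stays at about 0.0045 (at least 0.002) with the trigger let go.
- tab_end (a point): Top of the steel release tab near its outer end, 76 mm above the bench. The tab is 22 mm (x) x 26 mm (y, from 18 mm on the -y side of this point to 8 mm beyond it). Press it straight down here with closed fingers.
- release_tab (a joint): Angle of the release tab (rad): 0 up, 0.32 fully down (the tab end is then about 15 mm lower). Takes 3 to 8 N; frees the jaw beyond about 0.25; springs up when let go.
- tray: Shallow white tray, fixed, outside 130 x 290 mm, walls 4 mm thick and 12 mm high, floor 4 mm thick; origin on the bench under its centre, long side along its y. The tube starts in it.
- tube: Aluminium tube, 18 mm diameter, 228 mm long with a 36 x 36 x 14 mm square flange at each end, about 0.22 kg. Origin under mid-length, 18 mm below the axis; y along the axis, z up. Dark rings at y +-20 and +-60 mm part it into a bare middle section to grip and four clip sections centred at y -80, -40, 40 and 80 mm.
- bin: Shallow grey bin, fixed, outside 140 x 130 mm, walls 18 mm high, floor and walls 4 mm thick; origin on the bench under its centre. The clips stand in it.
- clip0: White plastic pipe clip, 42 g, mouth down, origin between its feet. 30 mm along the tube (y), 32 wide (x), 54 tall; stem on top to grip: 16 (x) x 18 (y), 30 to 54 mm above the feet. A half turn changes nothing. 10 to 20 N downward snaps it on; home, its origin is 1 mm above the tube's (bore centre 17 mm above its feet); resting on the tube unsnapped it is 13 mm higher. 2 to 4 are present.
- clip1: White plastic pipe clip, 42 g, mouth down, origin between its feet. 30 mm along the tube (y), 32 wide (x), 54 tall; stem on top to grip: 16 (x) x 18 (y), 30 to 54 mm above the feet. A half turn changes nothing. 10 to 20 N downward snaps it on; home, its origin is 1 mm above the tube's (bore centre 17 mm above its feet); resting on the tube unsnapped it is 13 mm higher. 2 to 4 are present.
- clip2: White plastic pipe clip, 42 g, mouth down, origin between its feet. 30 mm along the tube (y), 32 wide (x), 54 tall; stem on top to grip: 16 (x) x 18 (y), 30 to 54 mm above the feet. A half turn changes nothing. 10 to 20 N downward snaps it on; home, its origin is 1 mm above the tube's (bore centre 17 mm above its feet); resting on the tube unsnapped it is 13 mm higher. 2 to 4 are present.
- clip3: White plastic pipe clip, 42 g, mouth down, origin between its feet. 30 mm along the tube (y), 32 wide (x), 54 tall; stem on top to grip: 16 (x) x 18 (y), 30 to 54 mm above the feet. A half turn changes nothing. 10 to 20 N downward snaps it on; home, its origin is 1 mm above the tube's (bore centre 17 mm above its feet); resting on the tube unsnapped it is 13 mm higher. 2 to 4 are present.
- timer: Bystander: small white timer.
- lab_notebook: Bystander: notebook lying flat.

How it is judged:
By the outcome, as a careful person would: the job done as asked, in the order asked, and still so for the second after the job is handed in, with the robot touching nothing.
Of clip0, clip1, clip2, clip3 only 2 to 4 are there at a start; the rules pass over those that are not, and their reading is None.
At some moment in a run one of tube, clip0, clip1, clip2, clip3 may be knocked a few centimetres aside while the robot is not near it.
Once in a run the grip may slacken for a moment while it holds something.
It also fails if it takes over 210 s, if anything falls off the work surface, if the arm or the gripper's body presses on something with over 40 N, if the wrist force passes 120 N, or if a joint passes its speed limit or range.

## Robot

A 6-joint arm with a two-finger parallel gripper is mounted at the origin on a cart in front of the work surface, level with it; the furniture and walls round the work are solid. World frame = base frame: x ahead of the robot, y to its left, z up, the work surface at z = 0. Lengths are in m, angles in degrees, forces in N, time in s.
With the tool pointing down it reaches from about 0.4 to 0.925 m from the base axis. Payload 12.5 kg.
Tool frame: the origin (TCP) lies on the centre line of the jaws, within the pads' length; the fingertips stand 8 mm ahead of it and the grasp point (between the pads) lies 11 mm behind it; z points along the fingers, y is the line along which they close (so a half turn about z gives the same grasp; the last joint's range is limited). The gripper opens to 95 mm and grips with 3 to 60 N. Pads are 20 mm wide; open, the fingers measure 119 mm over their backs; the gripper's body (75 mm by 180 mm) begins 59 mm behind the grasp point.
Start: joints at [-77.326, 28.126, 89.318, -0, 62.55, -6.05], TCP at [0.201, -0.592, 0.223] pointing down, gripper open.
Joint ranges: [-177.58, 177.58], [-47.91, 125.51], [2.72, 160], [-65.01, 245.01], [3.68, 167.84], [-153.87, 153.87]. Speed limits (degrees/s): [127.2, 127.2, 159.86, 180, 180, 180].

## Interface

Orientations are given as a 3x3 rotation matrix whose columns are the frame's x, y, z axes.
In Python, from cell import r gives the robot as it stands.
- The arm moves only by the shell command python3 -m pendant 'ROWS' [FORCE]. ROWS is JSON, a list of rows, each a list of 7 numbers: the shift along the tool's x, y, z in m, then the turn, a rotation vector about the tool's x, y, z in rad, then the gripper command: -1 is fully open, 1 is shut, values between are in proportion. In form: [[tx, ty, tz, wx, wy, wz, hand], ...]. A call has 1 to 20 rows; each row is the pose to reach, as a shift and turn from the pose commanded when the call began, along the tool's axes at that moment; what a row does not reach only later rows make up. A row lasts 1/10 s, in which the tool goes at most 50 mm and 8.59 degrees, less where a joint would pass 70% of its speed; a pose out of reach is approached as far as the arm can. A call with a gripper value outside its range is refused whole. The fingers move at their own pace and stop on an object; FORCE is the grip in N (left out, the last holds). Time passes only in rows, so rows that repeat a pose let the fingers close. It gives the time, the measured TCP pose, the force, the opening and the grip force at its end, in the units of the state.
- r.read_state(): the state, without advancing time (a new reading comes with each control period).
- r.get_image(name): name is "side" or "top" or "wrist"; returns the picture (480x640x3 uint8, red, green, blue); there is no depth.
- r.camera_info(name): a dict with "fx", "fy", "cx", "cy" (pixels), "R" (3x3) and "t" (3): a world point X has camera coordinates R X + t; the wrist camera has in their place "T_tool_cam" (4x4, takes a point from camera to tool coordinates, whose origin is the TCP and whose axes are the flange's). Camera axes: x right, y down, z forward; pixel columns grow to the right and rows downward; lengths in m; the calibration is good to about 2 mm. A picture is of the moment at which its call begins: read the wrist's pose just before it. camera_info takes no time and is no camera call.
- r.close_job(): hands the job in; it is judged then, once.
The state is a dict: "time": time; "q": joint angles; "qd": joint speeds; "tau": joint torques, N m; "tool_pos": TCP position; "ee_rot": TCP orientation; "ft_force": force on the tool from outside, world axes, zero at the start; "wrist_torque": the same for the moment, N m; "width": finger opening in m; "gripper_force": force on a finger pad.
Only numpy, scipy, OpenCV 4.12 (cv2) and the standard library are available. Lean on these libraries where they do the work, as an engineer would, in place of code of your own. Each camera call takes 0.05 s, during which the arm holds its last target. There are 200 camera calls.

## Working session

There is one attempt and no reset: what is moved stays moved. The work goes in short steps, Python scripts to look and compute and a shell command to move; the robot and the scene stay as the last step left them, time stands still between calls to the robot, and variables do not carry over. Pictures are saved under pics/ and viewed, at most 14 in all, crops included, and the job is handed in when it is done.

```bash
ls; mkdir -p pics; cat > h.py <<'E'
import numpy as np, cv2
from cell import r
def shot(name,fn):
    s=r.read_state(); im=r.get_image(name); cv2.imwrite('pics/'+fn,im[:,:,::-1]); return s,im
def cam(name,s=None):
    c=r.camera_info(name)
    K=np.array([[c['fx'],0,c['cx']],[0,c['fy'],c['cy']],[0,0,1.]])
    if 'R' in c: return K,np.array(c['R']),np.array(c['t'])
    T=np.array(c['T_tool_cam']); W=np.eye(4); W[:3,:3]=s['ee_rot']; W[:3,3]=s['tool_pos']
    M=np.linalg.inv(W@T); return K,M[:3,:3],M[:3,3]
def at(C,u,v,z):
    K,R,t=C; d=R.T@np.linalg.solve(K,[u,v,1.]); o=-R.T@t
    return o+d*(z-o[2])/d[2]
def px(C,X):
    K,R,t=C; p=K@(R@np.array(X)+t); return p[:2]/p[2]
E
python3 - <<'E'
from h import *
for n in('top','side'): shot(n,n+'0.png'); print(n, r.camera_info(n))
print(r.camera_info('wrist'));print(r.read_state())
E
```

```text
pics
top {'fx': 536.2814475356112, 'fy': 536.2814475356112, 'cx': 314.80154878230405, 'cy': 232.53220896453297, 'R': array([[-0.00230521, -0.99994809, -0.00992525],
       [-0.98791876,  0.00381523, -0.15492566],
       [ 0.15495548,  0.0094482 , -0.98787627]]), 't': array([0.07268241, 0.50982223, 1.22794622])}
side {'fx': 474.9455843181411, 'fy': 474.9455843181411, 'cx': 323.33164440396126, 'cy': 237.36033597260464, 'R': array([[ 0.67876358, -0.73391305, -0.02552716],
       [-0.36643261, -0.30836327, -0.8778606 ],
       [ 0.63640171,  0.60521379, -0.47823543]]), 't': array([-0.3162068 ,  0.30116887,  0.7027161 ])}
{'fx': 344.54359883441714, 'fy': 344.54359883441714, 'cx': 322.040354931109, 'cy': 235.93677276618305, 'T_tool_cam': array([[-5.42145985e-04, -9.60232825e-01, -2.79199979e-01,
         7.78911271e-02],
       [ 9.99999821e-01, -4.50009675e-04, -3.94096831e-04,
        -2.02029956e-04],
       [ 2.52782022e-04, -2.79200142e-01,  9.60232897e-01,
        -1.62129242e-01],
       [ 0.00000000e+00,  0.00000000e+00,  0.00000000e+00,
         1.00000000e+00]])}
{'time': 0.1, 'q': array([-7.73264785e+01,  2.81612061e+01,  8.93447563e+01,  1.53664807e-03,
        6.25475569e+01, -6.05047643e+00]), 'qd': array([-0.00735594, -0.10138335, -0.14869005, -0.03910267,  0.03802511,
        0.05875203]), 'tau': array([ 2.59888722e-03, -6.13621402e+01, -2.58605647e+01,  6.94131106e-02,
        4.70061880e-02, -5.39145663e-05]), 'tool_pos': array([ 0.20061799, -0.59173481,  0.2221259 ]), 'ee_rot': array([[ 9.47079892e-01,  3.20997890e-01, -1.81714800e-04],
       [ 3.20997918e-01, -9.47079456e-01,  9.16550993e-04],
       [ 1.22112581e-04, -9.26377087e-04, -9.99999563e-01]]), 'ft_force': array([-0.31234816,  0.18040388, -0.05510091]), 'wrist_torque': array([0.0349537 , 0.01229954, 0.03985799]), 'gripper_force': 0.0, 'width': 0.09538177709332357}
```

View pics/top0.png

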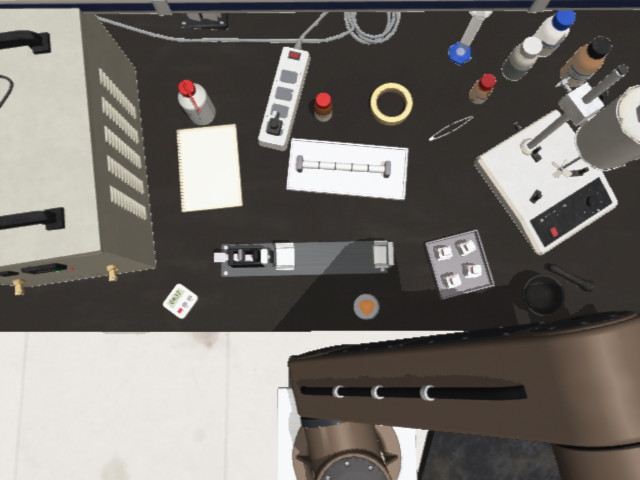

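View pics/side0.png

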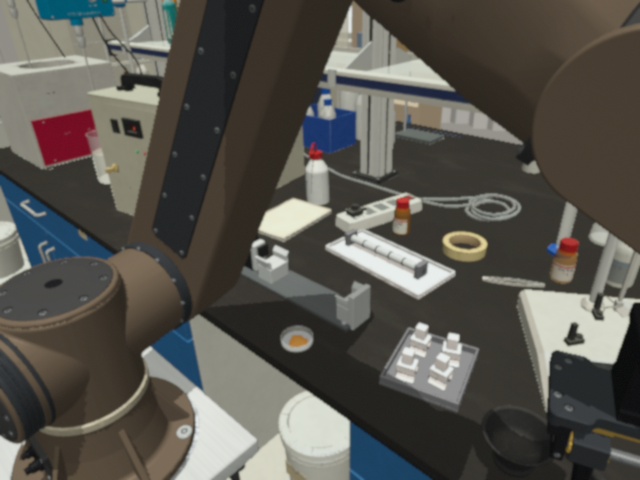

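The top view shows the clamp at about (222–395, 257) with the release tab at its left end, so clamp +y is roughly world +y. The tray is centred at about (348,169) with the tube in it. The bin is at about (460,264) and holds four clips. I'll enlarge these for measuring.

```bash
python3 - <<'E'
import cv2,numpy as np
im=cv2.imread('pics/top0.png')
a=cv2.resize(im[230:290,205:405],None,fx=4,fy=4,interpolation=cv2.INTER_CUBIC)
b=cv2.resize(im[130:205,280:415],None,fx=3,fy=3,interpolation=cv2.INTER_CUBIC)
c=cv2.resize(im[225:305,420:500],None,fx=4,fy=4,interpolation=cv2.INTER_CUBIC)
o=np.zeros((565,800,3),np.uint8); o[:240]=a; o[245:245+225,:405]=b; o[245:565,410:730]=c
cv2.imwrite('pics/z1.png',o)
from h import *
C=cam('top')
for n,u,v,z in [('tray',348,169,0.01),('tubeL',300,162,.036),('tubeR',387,170,.036),('baseL',222,257,.01),('baseR',395,257,.01),('bin',460,264,.01)]: print(n,at(C,u,v,z))
E
```

```text
tray [ 0.67300695 -0.01082267  0.01      ]
tubeL [0.68380444 0.1066168  0.036     ]
tubeR [ 0.66275389 -0.10343041  0.036     ]
baseL [0.45598233 0.29503878 0.01      ]
baseR [ 0.45456733 -0.12099013  0.01      ]
bin [ 0.43720667 -0.27586833  0.01      ]
```

View pics/z1.png

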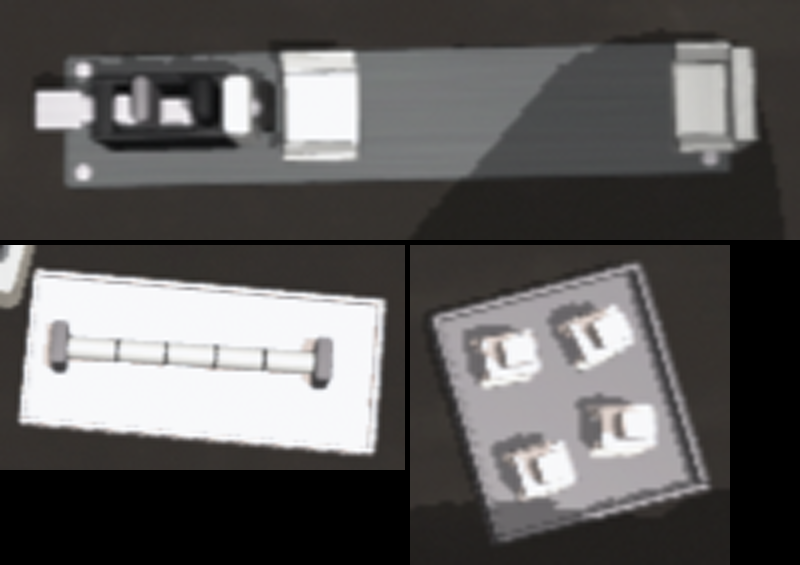

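The clamp's post, trigger and tab are visible (crop 205, 143 and 60 on x), as are the four tube rings and the four clip stems. Now I'll turn these into frames.

```bash
cat >> h.py <<'E'
from scipy.optimize import least_squares
from scipy.spatial.transform import Rotation as Ro
def Rz(a): return np.array([[np.cos(a),-np.sin(a),0],[np.sin(a),np.cos(a),0],[0,0,1]])
def fit(C,P,U,g,z0=0.):
    P=np.array(P,float)
    f=lambda p: np.concatenate([px(C,Rz(p[2])@q+[p[0],p[1],z0])-u for q,u in zip(P,U)])
    s=least_squares(f,g); return s.x,np.abs(s.fun).max()
def go(x,y,z,yaw,s=None):
    "tool-frame shift and rotvec to have TCP at xyz, pointing down, tool x at yaw deg"
    s=s or r.read_state(); R=np.array(s['ee_rot']); a=np.radians(yaw)
    T=np.array([[np.cos(a),np.sin(a),0],[np.sin(a),-np.cos(a),0],[0,0,-1]])
    print('shift',(R.T@(np.array([x,y,z])-s['tool_pos'])).round(4),'rot',Ro.from_matrix(R.T@T).as_rotvec().round(4))
E
python3 - <<'E'
from h import *
C=cam('top')
a=lambda x,y:np.array([205+x/4,230+y/4]); b=lambda x,y:np.array([280+x/3,130+(y-245)/3]); c=lambda x,y:np.array([420+(x-410)/4,225+(y-245)/4])
print('clamp',fit(C,[[.04,.2,.01],[-.04,.2,.01],[-.04,-.2,.01]],[a(65,58),a(65,187),a(730,170)],[.455,.09,0]))
print('tube',fit(C,[[0,.06,.027],[0,.02,.027],[0,-.02,.027],[0,-.06,.027]],[b(115,351),b(166,353),b(216,358),b(264,359)],[.67,0,0],.004))
print('tray',fit(C,[[.065,.145,.012],[.065,-.145,.012],[-.065,-.145,.012],[-.065,.145,.012]],[b(35,270),b(384,299),b(374,453),b(20,424)],[.67,0,0]))
print('bin',fit(C,[[.07,.065,.018],[.07,-.065,.018],[-.07,-.065,.018],[-.07,.065,.018]],[c(434,317),c(640,265),c(708,487),c(495,542)],[.44,-.27,.0]))
for p in [(517,350),(611,325),(637,422),(555,465)]: print('clip',at(C,*c(*p),.058)[:2])
for n,p,z in[('post',(208,98),.118),('trig',(143,92),.118),('tab',(55,108),.076)]: print(n,at(C,*a(*p),z)[:2])
go(.672,0,.2,85)
E
```

```text
clamp (array([0.45240613, 0.09740143, 0.02456377]), np.float64(0.5778553085143017))
tube (array([ 0.67281134,  0.00140272, -0.06527643]), np.float64(0.4367012442454836))
tray (array([ 0.67339684, -0.00977566, -0.09008873]), np.float64(0.2798948677651367))
bin (array([ 0.43601048, -0.2732334 ,  0.24131175]), np.float64(0.7119505071965477))
clip [ 0.46224607 -0.23408073]
clip [ 0.4766228  -0.28895219]
clip [ 0.4203496  -0.30120582]
clip [ 0.39581809 -0.25313338]
post [0.4492702  0.19797745]
trig [0.45272424 0.23393444]
tab [0.44867947 0.29033884]
shift [ 0.6364 -0.4091  0.0226] rot [-8.0000e-04 -6.0000e-04 -1.1567e+00]
```

```bash
python3 -m pendant '[[0.172,-0.195,0,0,0,-0.5,-1],[0.172,-0.195,0,0,0,-0.5,-1],[0.172,-0.195,0,0,0,-0.5,-1],[0.172,-0.195,0,0,0,-0.5,-1],[0.172,-0.195,0,0,0,-0.5,-1],[0.636,-0.409,0.022,0,0,-1.18,-1],[0.636,-0.409,0.022,0,0,-1.18,-1],[0.636,-0.409,0.022,0,0,-1.18,-1],[0.636,-0.409,0.022,0,0,-1.18,-1],[0.636,-0.409,0.022,0,0,-1.18,-1],[0.636,-0.409,0.022,0,0,-1.18,-1],[0.636,-0.409,0.022,0,0,-1.18,-1],[0.636,-0.409,0.022,0,0,-1.18,-1],[0.636,-0.409,0.022,0,0,-1.18,-1],[0.636,-0.409,0.022,0,0,-1.18,-1],[0.636,-0.409,0.022,0,0,-1.18,-1],[0.636,-0.409,0.022,0,0,-1.18,-1],[0.636,-0.409,0.022,0,0,-1.18,-1],[0.636,-0.409,0.022,0,0,-1.18,-1],[0.636,-0.409,0.022,0,0,-1.18,-1]]' 40
python3 - <<'E'
from h import *
s,im=shot('wrist','w1.png'); print(s['tool_pos'],s['time'])
C=cam('wrist',s)
for y in(.06,.02,-.02,-.06): print(px(C,Rz(-.0653)@[0,y,.027]+[.6728,.0014,.004]))
E
```

```text
time: 2.1
tool_pos: [0.6712, -0.0015, 0.201]
ee_rot: [[0.065, 0.998, 0.0], [0.998, -0.065, -0.0], [-0.0, 0.0, -1.0]]
ft_force: [-0.2, -0.3, 0.7]
width: 0.0951
gripper_force: 0.0
[ 0.67119693 -0.00145937  0.20099455] 2.1
[324.62870844 153.28207701]
[324.56276203 195.61107808]
[324.50107056 235.20896505]
[324.44323509 272.33179903]
```

View pics/w1.png

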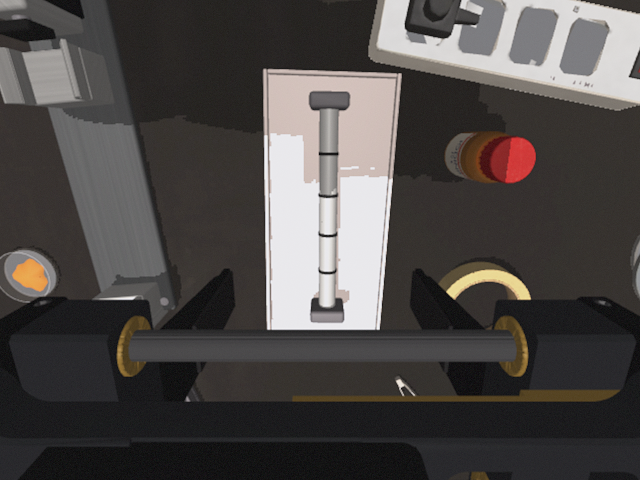

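The rings are at (328,153), (328,195), (327,235) and (327,271), which is 3 px (about 3 mm) to the right of the prediction. I'll narrow the gripper to clear the tray walls, then go down and grip.

```bash
python3 -m pendant '[[0.003,0.004,0.05,0,0,0,0],[0.003,0.004,0.09,0,0,0,0],[0.003,0.004,0.12,0,0,0,0],[0.003,0.004,0.15,0,0,0,0],[0.003,0.004,0.17,0,0,0,0],[0.003,0.004,0.18,0,0,0,0],[0.003,0.004,0.185,0,0,0,0],[0.003,0.004,0.185,0,0,0,0],[0.003,0.004,0.185,0,0,0,1],[0.003,0.004,0.185,0,0,0,1],[0.003,0.004,0.185,0,0,0,1],[0.003,0.004,0.185,0,0,0,1],[0.003,0.004,0.185,0,0,0,1],[0.003,0.004,0.185,0,0,0,1],[0.003,0.004,0.185,0,0,0,1]]' 45
python3 -m pendant '[[0,0,-0.03,0,0,0,1],[0,0,-0.07,0,0,0,1],[0,0,-0.12,0,0,0,1],[0,0,-0.135,0,0,0,1],[0,0,-0.135,0,0,0,1]]'
python3 - <<'E'
from h import *
s,im=shot('wrist','w2.png'); print(s['tool_pos'],s['ft_force'],s['width'],s['gripper_force'])
C=cam('wrist',s); R=np.array(s['ee_rot'])
for y in(.06,.02,-.02,-.06): print(px(C,R@[y,0,-.013]+s['tool_pos']))
print([C0 for C0 in [px(C,R@[0.114,0,-.02]+s['tool_pos'])]])
E
```

```text
time: 3.65
tool_pos: [0.6762, 0.0023, 0.016]
ee_rot: [[0.064, 0.998, 0.001], [0.998, -0.064, -0.0], [-0.0, 0.001, -1.0]]
ft_force: [0.7, 0.1, 6.0]
width: 0.0172
gripper_force: 45.0
time: 4.15
tool_pos: [0.6765, 0.0023, 0.1527]
ee_rot: [[0.064, 0.998, 0.004], [0.998, -0.064, -0.0], [-0.0, 0.004, -1.0]]
ft_force: [-0.4, 0.7, -3.2]
width: 0.0171
gripper_force: 45.0
[0.6765052  0.00230815 0.15266482] [-0.3916766   0.70302268 -3.17089431] 0.01710036528300703 44.991719126701355
[324.17611094 180.87550083]
[324.07369972 267.68610019]
[323.98466028 343.16187582]
[323.90653422 409.38675384]
[array([324.44996397,  35.60713153])]
```

View pics/w2.png

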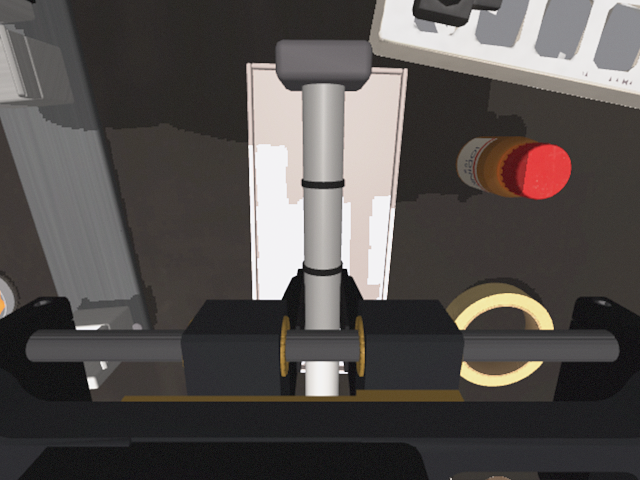

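The tube is held level. The rings are at (323,183) and (323,270), so the grip is centred on the middle section to about 1 mm. Next I'll go over the clamp and look.

```bash
python3 - <<'E'
from h import *
go(.4536,.050,.165,91.4)
E
```

```text
shift [ 0.0334 -0.2246 -0.0147] rot [ 0.      0.0001 -0.0884]
```

```bash
python3 -m pendant '[[0.005,-0.03,-0.015,0,0,-0.02,1],[0.012,-0.07,-0.015,0,0,-0.04,1],[0.02,-0.12,-0.015,0,0,-0.06,1],[0.028,-0.17,-0.015,0,0,-0.088,1],[0.033,-0.205,-0.015,0,0,-0.088,1],[0.033,-0.22,-0.015,0,0,-0.088,1],[0.033,-0.225,-0.015,0,0,-0.088,1],[0.033,-0.225,-0.015,0,0,-0.088,1],[0.033,-0.225,-0.015,0,0,-0.088,1]]'
python3 - <<'E'
from h import *
s,im=shot('wrist','w3.png'); C=cam('wrist',s); print(s['tool_pos'],s['width'])
for n,p in dict(c1=[.04,.2,.01],c2=[-.04,.2,.01],post=[0,.108,.118],cra=[.0,.086,.044],crb=[0,.044,.044]).items():
  print(n,px(C,Rz(.0246)@p+[.4524,.0974,0]))
shot('top','t3.png')
E
```

```text
time: 5.1
tool_pos: [0.4543, 0.0494, 0.1649]
ee_rot: [[-0.024, 1.0, -0.001], [1.0, 0.024, -0.0], [-0.0, -0.001, -1.0]]
ft_force: [0.9, 0.6, -3.3]
width: 0.017
gripper_force: 45.0
[0.45425286 0.0494468  0.16494043] 0.017041826291920623
c1 [ 375.78815569 -100.20503186]
c2 [268.6801953  -99.92057021]
post [322.28760364 -18.7868857 ]
cra [322.38555158  58.58646284]
crb [322.44937073 118.15494861]
```

View pics/w3.png

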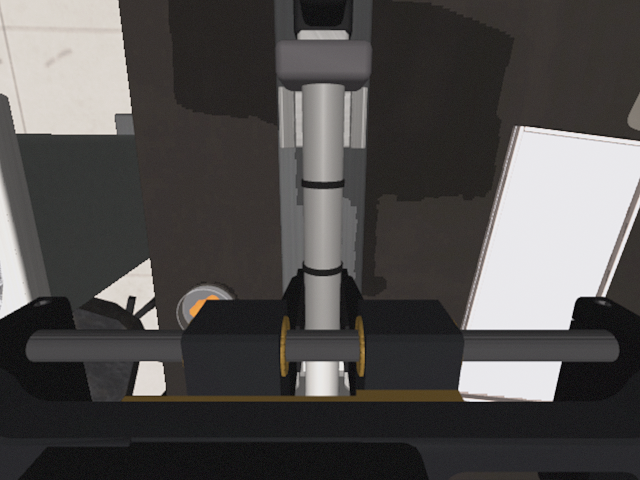

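The tube lies over the clamp. The base edges are at about (282, 370) and the tube is centred at 323. I'll measure the edges precisely.

```bash
python3 - <<'E'
import cv2,numpy as np
g=cv2.cvtColor(cv2.imread('pics/w3.png'),cv2.COLOR_BGR2GRAY).astype(float)
for v in (95,105,115,125,135,160,180,200,220,240,255):
    row=g[v-2:v+3].mean(0); d=np.diff(cv2.GaussianBlur(row[None],(5,1),0)[0]); 
    idx=[i for i in range(265,395) if abs(d[i])>4 and abs(d[i])==abs(d[i-3:i+4]).max()]
    print(v,[(i,int(d[i])) for i in idx])
E
```

```text
95 [(277, 34), (295, 28), (301, -25), (320, 5), (325, -4), (344, 25), (349, -25), (366, -31)]
105 [(277, 30), (295, 28), (301, -25), (320, 4), (325, -4), (344, 24), (349, -26), (366, -33)]
115 [(278, 31), (295, 25), (301, -24), (319, 4), (325, -4), (343, 22), (349, -26), (366, -34)]
125 [(278, 32), (295, 25), (301, -23), (320, 5), (325, -4), (343, 21), (348, -24), (365, -31)]
135 [(278, 27), (295, 28), (302, -24), (320, 4), (325, -4), (343, 23), (348, -25), (365, -33)]
160 [(278, 14), (295, -8), (302, 13), (320, 4), (325, -4), (342, -14), (365, -9)]
180 [(279, 16), (295, -10), (303, 11), (320, 5), (326, -4), (341, -13), (364, -10)]
200 [(280, 14), (296, -11), (303, 14), (340, -6), (349, -8), (364, -9)]
220 [(280, 15), (305, 6), (339, -6), (356, -10), (363, -8), (376, 5)]
240 [(281, 15), (305, 7), (339, -8), (355, -10), (362, -8), (376, 4)]
255 [(281, 13), (305, 7), (339, -6), (355, -12), (361, -8), (374, 4)]
```

```bash
python3 - <<'E'
from h import *
g=cv2.cvtColor(cv2.imread('pics/w3.png'),cv2.COLOR_BGR2GRAY).astype(float)
C=cam('wrist',r.read_state())
for z in(.01,.044,.058): print(z,px(C,Rz(.0246)@[0,.044,z]+[.4531,.0974,0]))
for a,b in((283,293),(296,300),(345,348),(351,362)): 
  c=g[:,a:b].mean(1); d=np.diff(c); print([(i,int(d[i])) for i in range(60,200) if abs(d[i])>12])
im=cv2.imread('pics/t3.png'); cv2.imwrite('pics/t3c.png',cv2.resize(im[225:295,200:410],None,fx=3.8,fy=3.8,interpolation=cv2.INTER_CUBIC))
E
```

```text
0.01 [323.29247229 120.10940066]
0.044 [323.39297183 118.17488373]
0.058 [323.44184002 117.23421928]
[(88, 14), (89, 22), (90, 20), (146, -15), (147, -14)]
[(90, 75), (91, 43), (92, 15), (144, -15), (145, -31), (146, -37), (147, -23)]
[(90, 77), (91, 39), (92, 17), (144, -12), (145, -27), (146, -43), (147, -28), (197, 25), (198, 13)]
[(89, 14), (90, 37), (91, 13), (147, -32), (148, -23)]
```

```bash
python3 - <<'E'
from h import *
C=cam('top'); a=lambda x,y:(205+x/4,230+y/4)
I=lambda X: (Rz(-.0246)@(X-np.array([.4531,.0974,0]))).round(4)
for n,p,z in [('cra+',(283,105),.066),('cra-',(357,105),.066),('anvcr',(675,100),.066),('anvface',(735,95),.08),('hous+',(95,105),.078),('hous-',(265,105),.078),('tabend',(35,108),.076),('baseL',(65,120),.01)]: print(n,I(at(C,*a(*p),z)))
E
```

```text
cra+ [-0.0005  0.0635  0.066 ]
cra- [-0.0017  0.0209  0.066 ]
anvcr [-0.0039 -0.1618  0.066 ]
anvface [-0.0035 -0.1945  0.08  ]
hous+ [0.0012 0.1698 0.078 ]
hous- [-0.0015  0.0728  0.078 ]
tabend [0.0006 0.2044 0.076 ]
baseL [0.0005 0.1993 0.01  ]
```

View pics/t3c.png

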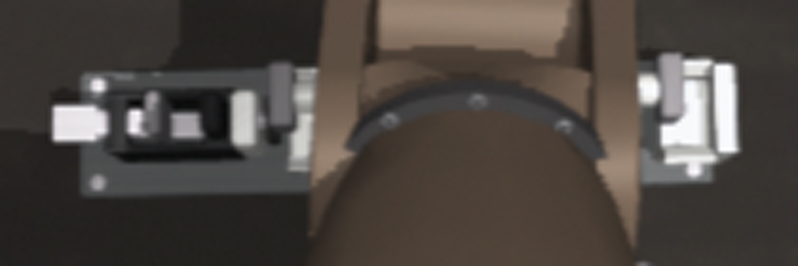

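Every upper clamp feature is about 22.8 mm further −y than the base centre implies. The base plate is not symmetric about the origin, so the clamp origin is about (0.4536, 0.0746). I'll shift −22 mm along the clamp and lower the tube.

```bash
python3 -m pendant '[[-0.01,0,0.02,0,0,0,1],[-0.022,0,0.05,0,0,0,1],[-0.022,0,0.07,0,0,0,1],[-0.022,0,0.08,0,0,0,1],[-0.022,0,0.085,0,0,0,1],[-0.022,0,0.09,0,0,0,1],[-0.022,0,0.095,0,0,0,1],[-0.022,0,0.1,0,0,0,1],[-0.022,0,0.103,0,0,0,1],[-0.022,0,0.106,0,0,0,1],[-0.022,0,0.108,0,0,0,1],[-0.022,0,0.108,0,0,0,1],[-0.022,0,0.108,0,0,0,1]]'
```

```text
time: 6.5
tool_pos: [0.454, 0.0276, 0.0577]
ee_rot: [[-0.024, 1.0, 0.0], [1.0, 0.024, -0.0], [-0.0, 0.0, -1.0]]
ft_force: [0.6, 0.5, -2.7]
width: 0.017
gripper_force: 45.0
```

```bash
python3 -m pendant '[[0,0,0.001,0,0,0,1],[0,0,0.0015,0,0,0,1],[0,0,0.002,0,0,0,1],[0,0,0.002,0,0,0,1]]'
python3 -m pendant '[[0,0,0,0,0,0,0.5],[0,0,0,0,0,0,0],[0,0,0,0,0,0,-0.2],[0,0,0,0,0,0,-0.2],[0,0,-0.03,0,0,0,-0.2],[0,0,-0.07,0,0,0,-0.5],[0,0,-0.11,0,0,0,-1],[0,0,-0.14,0,0,0,-1],[0,0,-0.144,0,0,0,-1],[0,0,-0.144,0,0,0,-1]]'
python3 - <<'E'
from h import *
s,im=shot('wrist','w4.png');C=cam('wrist',s); print(s['tool_pos'])
I=lambda y,z: px(C,Rz(.0246)@[0,y,z]+[.4536,.0746,0])
for y in(.06,.02,-.02,-.06): print(I(-.048+y,.071))
print('cr',I(.044,.058),'post?',I(.145,.118))
E
```

```text
time: 6.9
tool_pos: [0.454, 0.0276, 0.056]
ee_rot: [[-0.024, 1.0, 0.0], [1.0, 0.024, -0.0], [-0.0, 0.0, -1.0]]
ft_force: [-1.4, 0.5, 5.2]
width: 0.0169
gripper_force: 45.0
time: 7.9
tool_pos: [0.4541, 0.0277, 0.2]
ee_rot: [[-0.024, 1.0, 0.002], [1.0, 0.024, -0.0], [-0.0, 0.002, -1.0]]
ft_force: [0.1, -0.8, -0.3]
width: 0.0902
gripper_force: 0.0
[0.45408543 0.02766098 0.2000279 ]
[323.79978379 160.76255336]
[323.78346907 208.26886729]
[323.76833802 252.32849005]
[323.75426633 293.3033888 ]
cr [323.72281891 120.6840474 ] post? [324.34380147 -64.36107008]
```

View pics/w4.png

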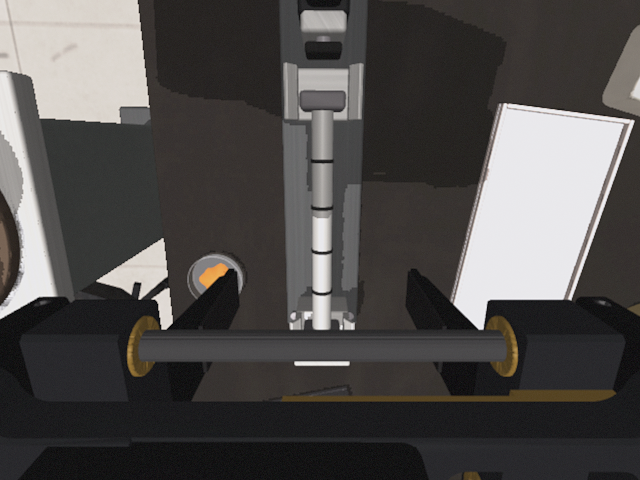

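The rings at (322,160), (322,208), (322,252) and (321,293) match a tube 10 mm to the +y side of home. Now I'll go above the post and trigger, turned 90°.

```bash
python3 -m pendant '[[0.178,0,-0.03,0,0,-1.571,-1],[0.178,0,-0.03,0,0,-1.571,-1],[0.178,0,-0.03,0,0,-1.571,-1],[0.178,0,-0.03,0,0,-1.571,-1],[0.178,0,-0.03,0,0,-1.571,-1],[0.178,0,-0.03,0,0,-1.571,-1],[0.178,0,-0.03,0,0,-1.571,-1],[0.178,0,-0.03,0,0,-1.571,-1],[0.178,0,-0.03,0,0,-1.571,-1],[0.178,0,-0.03,0,0,-1.571,-1],[0.178,0,-0.03,0,0,-1.571,-1],[0.178,0,-0.03,0,0,-1.571,-1],[0.178,0,-0.03,0,0,-1.571,-1],[0.178,0,-0.03,0,0,-1.571,-1]]'
python3 - <<'E'
from h import *
s,im=shot('wrist','w5.png');C=cam('wrist',s); print(s['tool_pos'])
I=lambda x,y,z: px(C,Rz(.0246)@[x,y,z]+[.4536,.0746,0]).round()
print('post',[I(0,y,.118) for y in(.118,.132)],'trig',[I(0,y,.118) for y in(.154,.163)],'tabend',I(0,.219,.076),'axis',px(C,s['tool_pos']+np.array([0,0,-.1])))
E
```

```text
time: 9.35
tool_pos: [0.4496, 0.2056, 0.2289]
ee_rot: [[-1.0, -0.022, -0.001], [-0.022, 1.0, -0.0], [0.001, -0.0, -1.0]]
ft_force: [0.3, 0.0, 0.2]
width: 0.0951
gripper_force: 0.0
[0.4495981  0.20555047 0.2289402 ]
post [array([306., 238.]), array([323., 238.])] trig [array([350., 237.]), array([361., 237.])] tabend [415. 225.] axis [322.18005807 240.49186433]
```

View pics/w5.png

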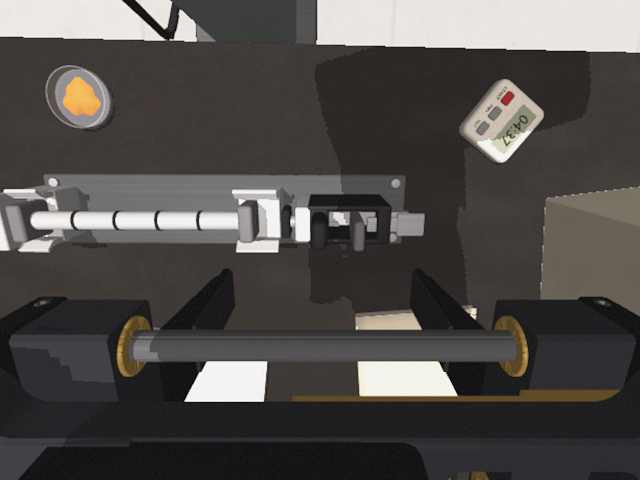

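The post is at about (311–327, 240), the trigger at about (353–366, 238) and the tab ends at about (424, 224). I'll refine numerically.

```bash
python3 - <<'E'
from h import *
s=r.read_state(); C=cam('wrist',s); g=cv2.cvtColor(cv2.imread('pics/w5.png'),cv2.COLOR_BGR2GRAY).astype(float)
def ed(r0,r1,a,b,th):
    d=np.diff(cv2.GaussianBlur(g[r0:r1].mean(0)[None],(3,1),0)[0]); return [(i,int(d[i])) for i in range(a,b) if abs(d[i])>th and abs(d[i])==abs(d[i-2:i+3]).max()]
print(ed(228,232,300,430,4)); print(ed(238,243,300,430,4)); print(ed(220,228,385,430,4))
inv=lambda X:(Rz(-.0246)@(X-np.array([.4536,.0746,0]))).round(4)
for u in(311,327,353,366): print(u,inv(at(C,u,240,.118))[:2], at(C,u,240,.118)[1])
for u in(396,424): print(u,inv(at(C,u,224,.076))[:2], at(C,u,224,.076)[:2])
E
```

```text
[(309, -94), (325, -5), (348, 10), (354, 15), (363, -26), (366, 47), (375, -42), (389, 46), (397, 7), (423, -47)]
[(309, -57), (324, -5), (333, 5), (337, -4), (353, 14), (363, -22), (389, 37), (395, -16), (400, -13)]
[(390, 44), (395, -4), (398, 4), (423, -42)]
311 [0.0022 0.1218] 0.19639222672912282
327 [0.0022 0.135 ] 0.20964450688816832
353 [0.0023 0.1566] 0.2311787695203868
366 [0.0023 0.1673] 0.2419455792735759
396 [-0.0007  0.2007] [0.44794926 0.27518683]
424 [-0.0007  0.2271] [0.44736013 0.30158348]
```

```bash
python3 -m pendant '[[0,0.0025,0.04,0,0,0,-0.52],[0,0.0025,0.08,0,0,0,-0.52],[0,0.0025,0.11,0,0,0,-0.52],[0,0.0025,0.125,0,0,0,-0.52],[0,0.0025,0.134,0,0,0,-0.52],[0,0.0025,0.134,0,0,0,-0.52],[0,0.0025,0.134,0,0,0,-0.52]]' 40 && python3 -m pendant '[[0,0,0,0,0,0,1],[0,0,0,0,0,0,1],[0,0,0,0,0,0,1],[0,0,0,0,0,0,1],[0,0,0,0,0,0,1],[0,0,0,0,0,0,1],[0,0,0,0,0,0,1],[0,0,0,0,0,0,1]]'
```

```text
time: 10.1
tool_pos: [0.45, 0.2082, 0.0962]
ee_rot: [[-1.0, -0.024, 0.001], [-0.024, 1.0, 0.0], [-0.001, 0.0, -1.0]]
ft_force: [-0.1, -0.7, -0.1]
width: 0.0721
gripper_force: 0.0
time: 10.9
tool_pos: [0.45, 0.209, 0.0965]
ee_rot: [[-1.0, -0.023, 0.002], [-0.023, 1.0, 0.002], [-0.002, 0.002, -1.0]]
ft_force: [-1.8, 8.2, 3.6]
width: 0.0268
gripper_force: 40.0
```

Fully squeezed (26.8 mm). Release, then three more squeezes.

```bash
python3 -m pendant '[[0,0,0,0,0,0,-0.52],[0,0,0,0,0,0,-0.52],[0,0,0,0,0,0,-0.52],[0,0,0,0,0,0,-0.52],[0,0,0,0,0,0,-0.52],[0,0,0,0,0,0,-0.52],[0,0,0,0,0,0,-0.52],[0,0,0,0,0,0,-0.52],[0,0,0,0,0,0,-0.52],[0,0,0,0,0,0,-0.52],[0,0,0,0,0,0,-0.52],[0,0,0,0,0,0,1],[0,0,0,0,0,0,1],[0,0,0,0,0,0,1],[0,0,0,0,0,0,1],[0,0,0,0,0,0,1],[0,0,0,0,0,0,1],[0,0,0,0,0,0,1],[0,0,0,0,0,0,1]]' && python3 -m pendant '[[0,0,0,0,0,0,-0.52],[0,0,0,0,0,0,-0.52],[0,0,0,0,0,0,-0.52],[0,0,0,0,0,0,-0.52],[0,0,0,0,0,0,-0.52],[0,0,0,0,0,0,-0.52],[0,0,0,0,0,0,-0.52],[0,0,0,0,0,0,-0.52],[0,0,0,0,0,0,-0.52],[0,0,0,0,0,0,-0.52],[0,0,0,0,0,0,-0.52],[0,0,0,0,0,0,1],[0,0,0,0,0,0,1],[0,0,0,0,0,0,1],[0,0,0,0,0,0,1],[0,0,0,0,0,0,1],[0,0,0,0,0,0,1],[0,0,0,0,0,0,1],[0,0,0,0,0,0,1]]' && python3 -m pendant '[[0,0,0,0,0,0,-0.52],[0,0,0,0,0,0,-0.52],[0,0,0,0,0,0,-0.52],[0,0,0,0,0,0,-0.52],[0,0,0,0,0,0,-0.52],[0,0,0,0,0,0,-0.52],[0,0,0,0,0,0,-0.52],[0,0,0,0,0,0,-0.52],[0,0,0,0,0,0,-0.52],[0,0,0,0,0,0,-0.52],[0,0,0,0,0,0,-0.52],[0,0,0,0,0,0,1],[0,0,0,0,0,0,1],[0,0,0,0,0,0,1],[0,0,0,0,0,0,1],[0,0,0,0,0,0,1],[0,0,0,0,0,0,1],[0,0,0,0,0,0,1],[0,0,0,0,0,0,1]]'
```

```text
time: 12.8
tool_pos: [0.4496, 0.2089, 0.0956]
ee_rot: [[-1.0, -0.023, 0.0], [-0.023, 1.0, 0.001], [-0.0, 0.001, -1.0]]
ft_force: [-1.8, 9.0, -1.7]
width: 0.0263
gripper_force: 40.0
time: 14.7
tool_pos: [0.4496, 0.2089, 0.0956]
ee_rot: [[-1.0, -0.023, 0.0], [-0.023, 1.0, 0.001], [-0.0, 0.001, -1.0]]
ft_force: [-1.7, 9.7, -0.7]
width: 0.0266
gripper_force: 40.0
time: 16.6
tool_pos: [0.4497, 0.2089, 0.0956]
ee_rot: [[-1.0, -0.023, 0.0], [-0.023, 1.0, 0.001], [-0.0, 0.001, -1.0]]
ft_force: [-2.1, 10.3, -0.5]
width: 0.0269
gripper_force: 40.0
```

```bash
python3 -m pendant '[[0,0,0,0,0,0,-0.52],[0,0,0,0,0,0,-0.52],[0,0,0,0,0,0,-0.52],[0,0,0,0,0,0,-0.52],[0,0,0,0,0,0,-0.52],[0,0,-0.03,0,0,0,-0.52],[0,0,-0.07,0,0,0,-0.52],[0,0,-0.11,0,0,0,-0.52],[0,0,-0.134,0,0,0,-0.52],[0,0,-0.134,0,0,0,-0.52],[0,0,-0.134,0,0,0,-0.52]]'
python3 - <<'E'
from h import *
s,im=shot('wrist','w6.png');C=cam('wrist',s); print(s['tool_pos'])
I=lambda x,y,z: px(C,Rz(.0246)@[x,y,z]+[.4536,.0746,0]).round(1)
for y in (-.06,-.02,.02,.06): print(I(0,-.058+y,.071))
print('flange face',I(0,.056,.08),'jaw pad',I(0,.051,.08))
o=cv2.resize(im[180:270,0:440],None,fx=1.8,fy=3,interpolation=cv2.INTER_CUBIC); cv2.imwrite('pics/w6c.png',o[:,:,::-1])
E
```

```text
time: 17.7
tool_pos: [0.4495, 0.208, 0.2295]
ee_rot: [[-1.0, -0.024, 0.0], [-0.024, 1.0, -0.0], [-0.0, -0.0, -1.0]]
ft_force: [-0.2, -1.0, -0.2]
width: 0.0723
gripper_force: 0.0
[0.44946016 0.20796293 0.22945165]
[ 59.9 223.7]
[101.6 223.7]
[143.3 223.6]
[185.  223.6]
flange face [239.2 225.9] jaw pad [233.8 225.9]
```

View pics/w6c.png

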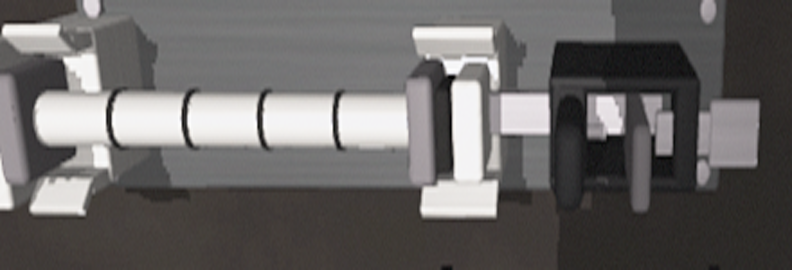

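The rings are now at about (63,104,147,188) in the full image, so the tube has moved home. The rubber pad is against the flange (crop 440–455). I'll check the jaw travel numerically.

```bash
python3 - <<'E'
from h import *
s=r.read_state(); 
for f,tp,a,b in(('w5',[.4496,.2056,.2289],270,345),('w6',[.44946,.20796,.22945],215,310)):
    s['tool_pos']=np.array(tp);C=cam('wrist',s)
    g=cv2.cvtColor(cv2.imread('pics/%s.png'%f),cv2.COLOR_BGR2GRAY).astype(float)
    d=np.diff(cv2.GaussianBlur(g[218:228].mean(0)[None],(3,1),0)[0])
    print(f,[(i,int(d[i]),round(float((Rz(-.0246)@(at(C,i+.5,223,.075)-np.array([.4536,.0746,0])))[1]),4)) for i in range(a,b) if abs(d[i])>9 and abs(d[i])==abs(d[i-2:i+3]).max()])
E
```

```text
w5 [(279, -66, 0.0907), (289, 63, 0.1002), (295, 25, 0.1058), (309, -91, 0.1191), (328, 38, 0.137)]
w6 [(225, -34, 0.0419), (239, -28, 0.0552), (250, 93, 0.0656), (267, -52, 0.0817), (272, 25, 0.0864), (278, 14, 0.0921), (304, -53, 0.1167)]
```

The jaw has travelled 40.2 mm, the pad is compressed about 4.4 mm and the flange is at 42–55 mm, so the tube is home and held. On to the bin.

```bash
python3 -m pendant '[[0.031,-0.477,0.02,0,0,1.595,-1],[0.031,-0.477,0.02,0,0,1.595,-1],[0.031,-0.477,0.02,0,0,1.595,-1],[0.031,-0.477,0.02,0,0,1.595,-1],[0.031,-0.477,0.02,0,0,1.595,-1],[0.031,-0.477,0.02,0,0,1.595,-1],[0.031,-0.477,0.02,0,0,1.595,-1],[0.031,-0.477,0.02,0,0,1.595,-1],[0.031,-0.477,0.02,0,0,1.595,-1],[0.031,-0.477,0.02,0,0,1.595,-1],[0.031,-0.477,0.02,0,0,1.595,-1],[0.031,-0.477,0.02,0,0,1.595,-1],[0.031,-0.477,0.02,0,0,1.595,-1],[0.031,-0.477,0.02,0,0,1.595,-1],[0.031,-0.477,0.02,0,0,1.595,-1]]'
python3 - <<'E'
from h import *
s,im=shot('wrist','w7.png');C=cam('wrist',s); print(s['tool_pos'])
for p in([.462,-.234],[.4766,-.289],[.4203,-.301],[.3958,-.253]): print(px(C,[*p,.058]).round())
cv2.imwrite('pics/w7c.png',cv2.resize(im[90:330,200:480],None,fx=2.5,fy=2.5,interpolation=cv2.INTER_CUBIC)[:,:,::-1])
E
```

```text
time: 19.25
tool_pos: [0.4303, -0.2689, 0.2096]
ee_rot: [[-0.002, 1.0, -0.0], [1.0, 0.002, 0.0], [0.0, -0.0, -1.0]]
ft_force: [0.1, 0.4, -0.8]
width: 0.0951
gripper_force: 0.0
[ 0.4303353  -0.26891078  0.2095667 ]
[358. 186.]
[372. 244.]
[313. 256.]
[286. 207.]
```

View pics/w7c.png

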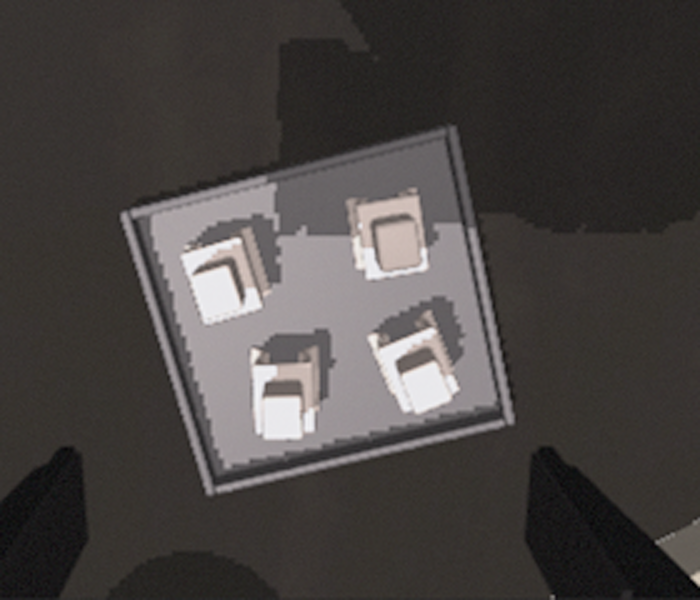

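All four stem tops are seen in the crop: A (401,243), B (426,390), C (282,418), D (218,292). They match the top view to about 2 mm. Their yaws are about 7°, 24°, 2° and 17°.

```bash
python3 - <<'E'
from h import *
s=r.read_state(); C=cam('wrist',s)
for n,(x,y,a) in dict(A=(401,243,7),B=(426,390,24),C=(282,418,2),D=(218,292,17)).items():
    p=at(C,200+x/2.5,90+y/2.5,.058); print(n,p.round(4),90+a)
    if n=='A': go(p[0],p[1],.044,90+a,s)
E
```

```text
A [ 0.4642 -0.2351  0.058 ] 97
shift [0.0338 0.0339 0.1656] rot [ 0.000e+00  1.000e-04 -1.202e-01]
B [ 0.4755 -0.2913  0.058 ] 114
C [ 0.4204 -0.3028  0.058 ] 92
D [ 0.397  -0.2534  0.058 ] 107
```

```bash
python3 -m pendant '[[0.034,0.034,0.03,0,0,-0.12,0],[0.034,0.034,0.07,0,0,-0.12,0],[0.034,0.034,0.1,0,0,-0.12,0],[0.034,0.034,0.1,0,0,-0.12,0],[0.034,0.034,0.13,0,0,-0.12,0],[0.034,0.034,0.15,0,0,-0.12,0],[0.034,0.034,0.16,0,0,-0.12,0],[0.034,0.034,0.166,0,0,-0.12,0],[0.034,0.034,0.166,0,0,-0.12,0],[0.034,0.034,0.166,0,0,-0.12,1],[0.034,0.034,0.166,0,0,-0.12,1],[0.034,0.034,0.166,0,0,-0.12,1],[0.034,0.034,0.166,0,0,-0.12,1],[0.034,0.034,0.166,0,0,-0.12,1],[0.034,0.034,0.166,0,0,-0.12,1],[0.034,0.034,0.12,0,0,-0.12,1],[0.034,0.034,0.07,0,0,-0.12,1],[0.034,0.034,0.02,0,0,-0.12,1],[0.034,0.034,0.01,0,0,-0.12,1],[0.034,0.034,0.01,0,0,-0.12,1]]' 50
python3 - <<'E'
from h import *
s,im=shot('wrist','w8.png');C=cam('wrist',s); R=np.array(s['ee_rot'])
print(s['tool_pos'],s['width'],s['ft_force'])
# body corners of held clip in tool frame: x along clip y
print([px(C,R@np.array([x,y,.010])+s['tool_pos']).round() for x,y in((.015,-.016),(.015,.016))])
go(.4531,.0966,.2,91.4,s)
cv2.imwrite('pics/w8c.png',cv2.resize(im[200:420,200:440],None,fx=2.4,fy=2.4)[:,:,::-1])
E
```

```text
time: 21.3
tool_pos: [0.4646, -0.2357, 0.2011]
ee_rot: [[-0.12, 0.993, 0.003], [0.993, 0.12, -0.002], [-0.002, 0.003, -1.0]]
ft_force: [-0.2, 0.5, -0.9]
width: 0.0159
gripper_force: 50.0
[ 0.46458672 -0.23573752  0.20109417] 0.015934341548054173 [-0.19053289  0.46165701 -0.90001343]
[array([294., 261.]), array([354., 261.])]
shift [0.3313 0.0284 0.0004] rot [0.0027 0.0022 0.0956]
```

View pics/w8c.png

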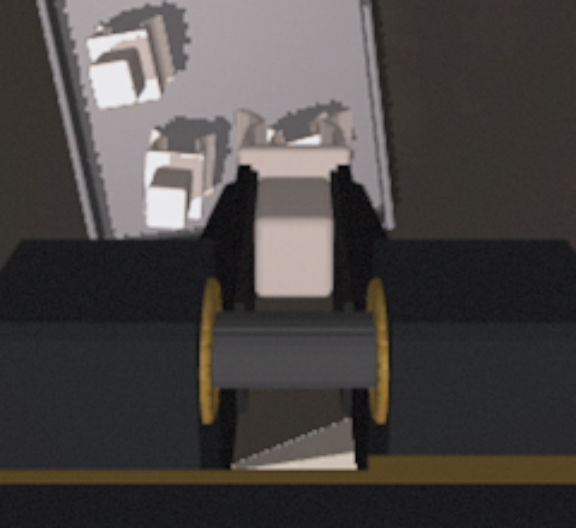

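The clip is held square, with its body edge at (299–346, 262) against a predicted row of 261. I'll take it to the +80 section.

```bash
python3 -m pendant '[[0.05,0.005,0,0,0,0.09,1],[0.1,0.01,0,0,0,0.096,1],[0.15,0.015,0,0,0,0.096,1],[0.2,0.02,0,0,0,0.096,1],[0.25,0.025,0,0,0,0.096,1],[0.3,0.028,0,0,0,0.096,1],[0.331,0.028,0,0,0,0.096,1],[0.331,0.028,0.03,0,0,0.096,1],[0.331,0.028,0.06,0,0,0.096,1],[0.331,0.028,0.08,0,0,0.096,1],[0.331,0.028,0.08,0,0,0.096,1],[0.331,0.028,0.08,0,0,0.096,1]]'
```

```text
time: 22.55
tool_pos: [0.4519, 0.0963, 0.1187]
ee_rot: [[-0.024, 1.0, -0.003], [1.0, 0.024, -0.0], [-0.0, -0.003, -1.0]]
ft_force: [0.8, 0.4, -0.5]
width: 0.0157
gripper_force: 50.0
```

```bash
python3 -m pendant '[[0,0.0012,0.01,0,0,0,1],[0,0.0012,0.016,0,0,0,1],[0,0.0012,0.02,0,0,0,1],[0,0.0012,0.023,0,0,0,1],[0,0.0012,0.026,0,0,0,1],[0,0.0012,0.029,0,0,0,1],[0,0.0012,0.032,0,0,0,1],[0,0.0012,0.034,0,0,0,1],[0,0.0012,0.035,0,0,0,1],[0,0.0012,0.036,0,0,0,1],[0,0.0012,0.036,0,0,0,1]]'
```

```text
time: 23.65
tool_pos: [0.4533, 0.0965, 0.0843]
ee_rot: [[-0.024, 1.0, -0.0], [1.0, 0.024, -0.0], [-0.0, -0.0, -1.0]]
ft_force: [-6.9, -1.4, 15.1]
width: 0.0158
gripper_force: 50.0
```

```bash
python3 -m pendant '[[0,0,0,0,0,0,0.3],[0,0,0,0,0,0,0.3],[0,0,0,0,0,0,0.3],[0,0,-0.03,0,0,0,0.3],[0,0,-0.06,0,0,0,1],[0,0,-0.06,0,0,0,1],[0,0,-0.06,0,0,0,1],[0,0,-0.06,0,0,0,1],[0,0,-0.04,0,0,0,1],[0,0,-0.03,0,0,0,1],[0,0,-0.027,0,0,0,1],[0,0,-0.024,0,0,0,1],[0,0,-0.024,0,0,0,1]]'
```

```text
time: 24.95
tool_pos: [0.4536, 0.0965, 0.1074]
ee_rot: [[-0.024, 1.0, -0.0], [1.0, 0.024, -0.0], [-0.0, -0.0, -1.0]]
ft_force: [-0.3, 0.1, 0.6]
width: 0.0005
gripper_force: 0.0
```

There's no contact with the fingertips at 99.4 mm, so the clip is home (an unsnapped one would stand at 112). Next is clip B.

```bash
python3 -c "
from h import *
go(.4755,-.2913,.13,114)"
```

```text
shift [-0.3882  0.0126 -0.0226] rot [-0.0005  0.     -0.3949]
```

```bash
python3 -m pendant '[[0,0,-0.05,0,0,0,0],[-0.04,0,-0.09,0,0,-0.1,0],[-0.09,0,-0.09,0,0,-0.2,0],[-0.14,0.005,-0.09,0,0,-0.3,0],[-0.19,0.01,-0.09,0,0,-0.395,0],[-0.24,0.012,-0.09,0,0,-0.395,0],[-0.29,0.013,-0.09,0,0,-0.395,0],[-0.34,0.013,-0.09,0,0,-0.395,0],[-0.375,0.013,-0.09,0,0,-0.395,0],[-0.388,0.013,-0.08,0,0,-0.395,0],[-0.388,0.013,-0.05,0,0,-0.395,0],[-0.388,0.013,-0.023,0,0,-0.395,0],[-0.388,0.013,-0.023,0,0,-0.395,0]]'
python3 - <<'E'
from h import *
s,im=shot('wrist','w9.png');C=cam('wrist',s)
for p in([.4755,-.2913],[.4204,-.3028],[.397,-.2534]): print(px(C,[*p,.058]).round())
go(.4755,-.2913,.044,114,s)
cv2.imwrite('pics/w9c.png',cv2.resize(im[60:340,100:480],None,fx=1.6,fy=1.6)[:,:,::-1])
E
```

```text
time: 26.25
tool_pos: [0.4746, -0.2897, 0.1279]
ee_rot: [[-0.407, 0.913, -0.004], [0.913, 0.407, 0.003], [0.005, -0.003, -1.0]]
ft_force: [0.3, 0.2, 0.2]
width: 0.0474
gripper_force: 0.0
[324. 255.]
[246. 239.]
[239. 159.]
shift [-0.0022  0.0004  0.0839] rot [-0.0025 -0.0048  0.0001]
```

View pics/w9c.png

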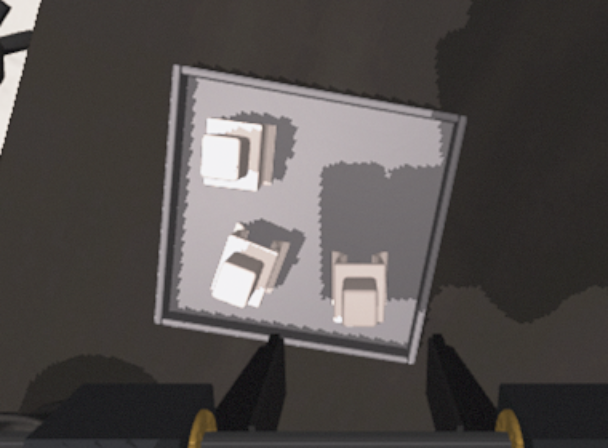

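B is square to the tool, with its stem top at crop (359,307), 2 mm up from the prediction. I'll pick B.

```bash
python3 -m pendant '[[-0.001,0,0.03,0,0,0,0],[-0.001,0,0.05,0,0,0,0],[-0.001,0,0.07,0,0,0,0],[-0.001,0,0.08,0,0,0,0],[-0.001,0,0.084,0,0,0,0],[-0.001,0,0.084,0,0,0,0],[-0.001,0,0.084,0,0,0,1],[-0.001,0,0.084,0,0,0,1],[-0.001,0,0.084,0,0,0,1],[-0.001,0,0.084,0,0,0,1],[-0.001,0,0.084,0,0,0,1],[-0.001,0,0.084,0,0,0,1],[-0.001,0,0.04,0,0,0,1],[-0.001,0,0,0,0,0,1],[-0.001,0,-0.04,0,0,0,1],[-0.001,0,-0.07,0,0,0,1],[-0.001,0,-0.07,0,0,0,1]]' 50
python3 - <<'E'
from h import *
s,im=shot('wrist','w10.png')
g=cv2.cvtColor(im,cv2.COLOR_RGB2GRAY).astype(float); d=np.diff(g[:,312:332].mean(1)); print([(i,int(d[i])) for i in range(230,330) if abs(d[i])>12])
g8=cv2.cvtColor(cv2.imread('pics/w8.png'),cv2.COLOR_BGR2GRAY).astype(float); d=np.diff(g8[:,312:332].mean(1)); print([(i,int(d[i])) for i in range(230,330) if abs(d[i])>12])
go(.4540,.0566,.12,91.4,s)
E
```

```text
time: 28.0
tool_pos: [0.4774, -0.2928, 0.2046]
ee_rot: [[-0.407, 0.913, 0.005], [0.913, 0.407, -0.004], [-0.006, 0.003, -1.0]]
ft_force: [-0.0, -0.4, -0.5]
width: 0.0157
gripper_force: 50.0
[(237, -14), (238, -21), (239, -19), (240, -18), (241, -12), (243, 22), (244, 28), (245, 19), (247, -29), (248, -26), (249, -12), (253, 21), (254, 37), (255, 40), (256, 23), (266, -22), (267, -46), (268, -21), (282, 12), (283, 25), (284, 20), (315, -41), (316, -61), (317, -25), (325, 20), (326, 20), (328, -29), (329, -34)]
[(244, -12), (253, 12), (256, 20), (257, 25), (259, -35), (260, -14), (261, 34), (262, 20), (272, -33), (273, -48), (289, 19), (290, 26), (291, 15), (322, -49), (323, -67)]
shift [0.3292 0.1205 0.083 ] rot [0.0042 0.0053 0.3946]
```

B sits about 2.6 mm towards +tool-x in the grip, so I'll compensate. It goes to section +40.

```bash
python3 -m pendant '[[0.045,0.016,0,0,0,0.1,1],[0.09,0.033,0,0,0,0.2,1],[0.135,0.05,0,0,0,0.3,1],[0.18,0.066,0,0,0,0.395,1],[0.225,0.082,0,0,0,0.395,1],[0.27,0.098,0,0,0,0.395,1],[0.31,0.113,0,0,0,0.395,1],[0.327,0.1195,0,0,0,0.395,1],[0.327,0.1195,0.03,0,0,0.395,1],[0.327,0.1195,0.06,0,0,0.395,1],[0.327,0.1195,0.08,0,0,0.395,1],[0.327,0.1195,0.085,0,0,0.395,1],[0.327,0.1195,0.085,0,0,0.395,1],[0.327,0.1195,0.085,0,0,0.395,1]]'
```

```text
time: 29.45
tool_pos: [0.4526, 0.0553, 0.116]
ee_rot: [[-0.024, 1.0, 0.0], [1.0, 0.024, -0.0], [-0.0, 0.0, -1.0]]
ft_force: [-0.5, 0.3, 0.5]
width: 0.0156
gripper_force: 50.0
```

```bash
python3 -m pendant '[[-0.0013,0.0014,0.006,0,0,0,1],[-0.0013,0.0014,0.012,0,0,0,1],[-0.0013,0.0014,0.016,0,0,0,1],[-0.0013,0.0014,0.019,0,0,0,1],[-0.0013,0.0014,0.022,0,0,0,1],[-0.0013,0.0014,0.025,0,0,0,1],[-0.0013,0.0014,0.028,0,0,0,1],[-0.0013,0.0014,0.031,0,0,0,1],[-0.0013,0.0014,0.033,0,0,0,1],[-0.0013,0.0014,0.033,0,0,0,1]]'; python3 -m pendant '[[0,0,0,0,0,0,0.3],[0,0,0,0,0,0,0.3],[0,0,0,0,0,0,0.3],[0,0,-0.03,0,0,0,0.3],[0,0,-0.06,0,0,0,1],[0,0,-0.06,0,0,0,1],[0,0,-0.06,0,0,0,1],[0,0,-0.06,0,0,0,1],[0,0,-0.04,0,0,0,1],[0,0,-0.03,0,0,0,1],[0,0,-0.027,0,0,0,1],[0,0,-0.025,0,0,0,1],[0,0,-0.025,0,0,0,1]]'; python3 -c "
from h import *
go(.397,-.2534,.13,107)"
```

```text
time: 30.45
tool_pos: [0.455, 0.0541, 0.0848]
ee_rot: [[-0.024, 1.0, 0.004], [1.0, 0.024, -0.0], [-0.0, 0.004, -1.0]]
ft_force: [-6.0, 1.4, 39.5]
width: 0.0154
gripper_force: 50.1
time: 31.75
tool_pos: [0.4539, 0.0541, 0.1075]
ee_rot: [[-0.024, 1.0, -0.0], [1.0, 0.024, -0.0], [-0.0, -0.0, -1.0]]
ft_force: [-0.9, 0.7, 0.8]
width: 0.0006
gripper_force: 0.0
shift [-0.306  -0.0642 -0.0225] rot [-0.0004  0.     -0.2726]
```

Home. Next is clip D.

```bash
python3 -m pendant '[[0,0,-0.05,0,0,0,0],[-0.045,-0.01,-0.09,0,0,-0.1,0],[-0.09,-0.02,-0.09,0,0,-0.2,0],[-0.14,-0.03,-0.09,0,0,-0.27,0],[-0.185,-0.04,-0.09,0,0,-0.273,0],[-0.23,-0.05,-0.09,0,0,-0.273,0],[-0.275,-0.058,-0.09,0,0,-0.273,0],[-0.3,-0.064,-0.08,0,0,-0.273,0],[-0.306,-0.064,-0.05,0,0,-0.273,0],[-0.306,-0.064,-0.023,0,0,-0.273,0],[-0.306,-0.064,-0.023,0,0,-0.273,0],[-0.306,-0.064,-0.023,0,0,-0.273,0]]'; python3 -c "
from h import *
go(.397,-.2534,.044,107)"
```

```text
time: 32.95
tool_pos: [0.3974, -0.2534, 0.1313]
ee_rot: [[-0.293, 0.956, -0.0], [0.956, 0.293, 0.0], [0.0, -0.0, -1.0]]
ft_force: [-1.0, 0.2, 0.2]
width: 0.0474
gripper_force: 0.0
shift [ 0.0001 -0.0003  0.0873] rot [-0.0002 -0.0002  0.0004]
```

```bash
python3 -m pendant '[[0,0,0.03,0,0,0,0],[0,0,0.055,0,0,0,0],[0,0,0.075,0,0,0,0],[0,0,0.084,0,0,0,0],[0,0,0.087,0,0,0,0],[0,0,0.087,0,0,0,0],[0,0,0.087,0,0,0,1],[0,0,0.087,0,0,0,1],[0,0,0.087,0,0,0,1],[0,0,0.087,0,0,0,1],[0,0,0.087,0,0,0,1],[0,0,0.087,0,0,0,1],[0,0,0.04,0,0,0,1],[0,0,0,0,0,0,1],[0,0,-0.04,0,0,0,1],[0,0,-0.07,0,0,0,1],[0,0,-0.07,0,0,0,1]]' 50
cat >> h.py <<'E'
def held(fn):
    s,im=shot('wrist',fn); g=cv2.cvtColor(im,cv2.COLOR_RGB2GRAY).astype(float)
    d=np.diff(g[:,312:332].mean(1)); print([(i,int(d[i])) for i in range(240,335) if abs(d[i])>18 and abs(d[i])==abs(d[i-2:i+3]).max()])
    return s
E
python3 - <<'E'
from h import *
s=held('w11.png')
go(.4560,-.0234,.12,91.4,s)
E
```

```text
time: 34.65
tool_pos: [0.3982, -0.2541, 0.2041]
ee_rot: [[-0.293, 0.956, 0.005], [0.956, 0.293, -0.004], [-0.005, 0.003, -1.0]]
ft_force: [1.0, -0.4, -1.6]
width: 0.0155
gripper_force: 50.0
[(253, 28), (259, -49), (272, -46), (289, 24), (322, -56)]
shift [0.2042 0.1225 0.0834] rot [0.0041 0.0049 0.2727]
```

D sits centred in the grip. It goes to section −40.

```bash
python3 -m pendant '[[0.04,0.024,0,0,0,0.1,1],[0.08,0.048,0,0,0,0.2,1],[0.12,0.072,0,0,0,0.273,1],[0.16,0.096,0,0,0,0.273,1],[0.19,0.114,0,0,0,0.273,1],[0.204,0.1225,0,0,0,0.273,1],[0.204,0.1225,0.03,0,0,0.273,1],[0.204,0.1225,0.06,0,0,0.273,1],[0.204,0.1225,0.08,0,0,0.273,1],[0.204,0.1225,0.084,0,0,0.273,1],[0.204,0.1225,0.084,0,0,0.273,1],[0.204,0.1225,0.084,0,0,0.273,1]]'
```

```text
time: 35.9
tool_pos: [0.4548, -0.0226, 0.117]
ee_rot: [[-0.024, 1.0, 0.0], [1.0, 0.024, -0.0], [-0.0, 0.0, -1.0]]
ft_force: [0.1, -0.6, -0.6]
width: 0.0154
gripper_force: 50.0
```

```bash
python3 -m pendant '[[-0.0008,0.001,0.006,0,0,0,1],[-0.0008,0.001,0.012,0,0,0,1],[-0.0008,0.001,0.016,0,0,0,1],[-0.0008,0.001,0.019,0,0,0,1],[-0.0008,0.001,0.022,0,0,0,1],[-0.0008,0.001,0.025,0,0,0,1],[-0.0008,0.001,0.028,0,0,0,1],[-0.0008,0.001,0.031,0,0,0,1],[-0.0008,0.001,0.033,0,0,0,1],[-0.0008,0.001,0.033,0,0,0,1]]'; python3 -m pendant '[[0,0,0,0,0,0,0.3],[0,0,0,0,0,0,0.3],[0,0,0,0,0,0,0.3],[0,0,-0.03,0,0,0,0.3],[0,0,-0.06,0,0,0,1],[0,0,-0.06,0,0,0,1],[0,0,-0.06,0,0,0,1],[0,0,-0.06,0,0,0,1],[0,0,-0.04,0,0,0,1],[0,0,-0.03,0,0,0,1],[0,0,-0.027,0,0,0,1],[0,0,-0.024,0,0,0,1],[0,0,-0.024,0,0,0,1]]'; python3 -c "
from h import *
go(.4213,-.301,.13,93)"
```

```text
time: 36.9
tool_pos: [0.4554, -0.0232, 0.0843]
ee_rot: [[-0.024, 1.0, -0.0], [1.0, 0.024, -0.0], [-0.0, -0.0, -1.0]]
ft_force: [-5.0, 0.2, 17.0]
width: 0.0158
gripper_force: 50.0
time: 38.2
tool_pos: [0.4556, -0.0232, 0.1074]
ee_rot: [[-0.024, 1.0, -0.001], [1.0, 0.024, 0.0], [0.0, -0.001, -1.0]]
ft_force: [0.0, -0.7, 0.6]
width: 0.0005
gripper_force: 0.0
shift [-0.2768 -0.041  -0.0226] rot [-0.0006 -0.0001 -0.0284]
```

Home. Last is clip C.

```bash
python3 -m pendant '[[0,0,-0.05,0,0,0,0],[-0.045,-0.007,-0.09,0,0,-0.028,0],[-0.09,-0.014,-0.09,0,0,-0.028,0],[-0.14,-0.021,-0.09,0,0,-0.028,0],[-0.185,-0.028,-0.09,0,0,-0.028,0],[-0.23,-0.035,-0.09,0,0,-0.028,0],[-0.265,-0.04,-0.09,0,0,-0.028,0],[-0.277,-0.041,-0.08,0,0,-0.028,0],[-0.277,-0.041,-0.05,0,0,-0.028,0],[-0.277,-0.041,-0.023,0,0,-0.028,0],[-0.277,-0.041,-0.023,0,0,-0.028,0],[-0.277,-0.041,-0.023,0,0,-0.028,0]]'
python3 - <<'E'
from h import *
s,im=shot('wrist','w12.png'); C=cam('wrist',s); print(px(C,[.4213,-.301,.058]),px(C,[.4213,-.301,.034]))
m=cv2.inRange(im,(195,185,175),(255,255,255)); n,l,st,ce=cv2.connectedComponentsWithStats(m)
print([(st[i].tolist(),ce[i].round()) for i in range(1,n) if st[i][4]>150 and 150<ce[i][1]<320 and 250<ce[i][0]<400])
go(.4213,-.301,.044,93,s)
E
```

```text
time: 39.4
tool_pos: [0.4215, -0.3007, 0.131]
ee_rot: [[-0.053, 0.999, -0.0], [0.999, 0.053, 0.0], [0.0, -0.0, -1.0]]
ft_force: [-0.2, -0.2, 0.8]
width: 0.0475
gripper_force: 0.0
[323.14121871 250.32488031] [323.0816337  240.61081219]
[([256, 138, 32, 91, 968], array([274., 178.])), ([304, 216, 35, 48, 1050], array([320., 244.]))]
shift [-0.0003 -0.0002  0.087 ] rot [-0.0004 -0.0004  0.0002]
```

```bash
python3 -m pendant '[[0,0,0.03,0,0,0,0],[0,0,0.055,0,0,0,0],[0,0,0.075,0,0,0,0],[0,0,0.084,0,0,0,0],[0,0,0.087,0,0,0,0],[0,0,0.087,0,0,0,0],[0,0,0.087,0,0,0,1],[0,0,0.087,0,0,0,1],[0,0,0.087,0,0,0,1],[0,0,0.087,0,0,0,1],[0,0,0.087,0,0,0,1],[0,0,0.087,0,0,0,1],[0,0,0.04,0,0,0,1],[0,0,0,0,0,0,1],[0,0,-0.04,0,0,0,1],[0,0,-0.07,0,0,0,1],[0,0,-0.07,0,0,0,1]]' 50
python3 - <<'E'
from h import *
s=held('w13.png')
go(.4570,-.0634,.12,91.4,s)
E
```

```text
time: 41.15
tool_pos: [0.4223, -0.302, 0.2043]
ee_rot: [[-0.052, 0.999, 0.005], [0.999, 0.052, -0.004], [-0.005, 0.005, -1.0]]
ft_force: [-0.6, -0.1, -0.8]
width: 0.0156
gripper_force: 50.0
[(242, -23), (245, -23), (248, 27), (252, -26), (261, 43), (275, -53), (292, 28), (325, -71)]
shift [0.2369 0.0467 0.0834] rot [0.0046 0.0047 0.0276]
```

```bash
python3 -m pendant '[[0.045,0.009,0,0,0,0.028,1],[0.09,0.018,0,0,0,0.028,1],[0.135,0.027,0,0,0,0.028,1],[0.18,0.036,0,0,0,0.028,1],[0.22,0.044,0,0,0,0.028,1],[0.237,0.047,0,0,0,0.028,1],[0.237,0.047,0.03,0,0,0.028,1],[0.237,0.047,0.06,0,0,0.028,1],[0.237,0.047,0.08,0,0,0.028,1],[0.237,0.047,0.084,0,0,0.028,1],[0.237,0.047,0.084,0,0,0.028,1],[0.237,0.047,0.084,0,0,0.028,1]]'
```

```text
time: 42.4
tool_pos: [0.4561, -0.0621, 0.117]
ee_rot: [[-0.024, 1.0, 0.0], [1.0, 0.024, -0.0], [-0.0, 0.0, -1.0]]
ft_force: [-0.2, -0.7, -0.6]
width: 0.0159
gripper_force: 50.0
```

```bash
python3 -m pendant '[[-0.0005,0.0005,0.006,0,0,0,1],[-0.0005,0.0005,0.012,0,0,0,1],[-0.0005,0.0005,0.016,0,0,0,1],[-0.0005,0.0005,0.019,0,0,0,1],[-0.0005,0.0005,0.022,0,0,0,1],[-0.0005,0.0005,0.025,0,0,0,1],[-0.0005,0.0005,0.028,0,0,0,1],[-0.0005,0.0005,0.031,0,0,0,1],[-0.0005,0.0005,0.033,0,0,0,1],[-0.0005,0.0005,0.033,0,0,0,1]]'; python3 -m pendant '[[0,0,0,0,0,0,0.3],[0,0,0,0,0,0,0.3],[0,0,0,0,0,0,0.3],[0,0,-0.03,0,0,0,0.3],[0,0,-0.06,0,0,0,1],[0,0,-0.06,0,0,0,1],[0,0,-0.06,0,0,0,1],[0,0,-0.06,0,0,0,1],[0,0,-0.04,0,0,0,1],[0,0,-0.03,0,0,0,1],[0,0,-0.027,0,0,0,1],[0,0,-0.024,0,0,0,1],[0,0,-0.024,0,0,0,1]]'; python3 -m pendant '[[0.03,0,-0.05,0,0,0,-1],[0.07,0,-0.1,0,0,0,-1],[0.1,0,-0.13,0,0,0,-1],[0.1,0,-0.13,0,0,0,-1],[0.1,0,-0.13,0,0,0,-1],[0.1,0,-0.13,0,0,0,-1]]'
python3 - <<'E'
from h import *
s,im=shot('wrist','w14.png'); C=cam('wrist',s)
for t in(.08,.06,.04,.02,-.02,-.04,-.06,-.08): print(t,px(C,[.4536-.0246*(t-.058),.0746+t-.058,.098 if abs(t) in(.08,.04) else .071]).round())
cv2.imwrite('pics/w14c.png',cv2.resize(im[40:340,200:440],None,fx=2,fy=2)[:,:,::-1])
E
```

```text
time: 43.4
tool_pos: [0.4562, -0.0624, 0.0843]
ee_rot: [[-0.024, 1.0, -0.0], [1.0, 0.024, -0.0], [-0.0, -0.0, -1.0]]
ft_force: [-5.2, 1.2, 17.2]
width: 0.016
gripper_force: 50.0
time: 44.7
tool_pos: [0.4564, -0.0625, 0.1074]
ee_rot: [[-0.024, 1.0, -0.001], [1.0, 0.024, 0.0], [0.0, -0.001, -1.0]]
ft_force: [0.0, 0.3, 0.1]
width: 0.0006
gripper_force: 0.0
time: 45.3
tool_pos: [0.4537, 0.0371, 0.2368]
ee_rot: [[-0.024, 1.0, -0.001], [1.0, 0.024, -0.0], [-0.0, -0.001, -1.0]]
ft_force: [0.5, 0.1, -0.5]
width: 0.0427
gripper_force: 0.0
0.08 [324. 159.]
0.06 [324. 179.]
0.04 [324. 205.]
0.02 [324. 220.]
-0.02 [324. 259.]
-0.04 [324. 288.]
-0.06 [324. 295.]
-0.08 [324. 326.]
```

View pics/w14c.png

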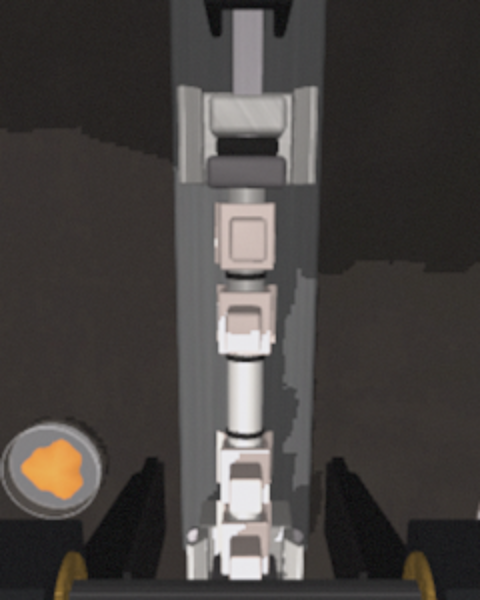

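All four clips sit between the rings at crop y of about 237, 320, 485 and 550. The middle section between crop y 358 and 436 is bare, and the tube is still clamped. Now to the release tab.

```bash
python3 -m pendant '[[0.04,0,0,0,0,0,1],[0.09,0,0,0,0,0,1],[0.14,0,0,0,0,0,1],[0.19,0,0,0,0,0,1],[0.235,0,0.02,0,0,0,1],[0.256,0.001,0.06,0,0,0,1],[0.2565,0.001,0.1,0,0,0,1],[0.2565,0.001,0.13,0,0,0,1],[0.2565,0.001,0.142,0,0,0,1],[0.2565,0.001,0.142,0,0,0,1],[0.2565,0.001,0.142,0,0,0,1]]' 40
```

```text
time: 46.45
tool_pos: [0.4496, 0.2935, 0.0961]
ee_rot: [[-0.023, 1.0, 0.0], [1.0, 0.023, -0.0], [-0.0, 0.0, -1.0]]
ft_force: [-0.0, -1.1, 0.3]
width: 0.0007
gripper_force: 0.0
```

```bash
python3 -m pendant '[[0,0,0.006,0,0,0,1],[0,0,0.012,0,0,0,1],[0,0,0.017,0,0,0,1],[0,0,0.021,0,0,0,1],[0,0,0.024,0,0,0,1],[0,0,0.0265,0,0,0,1],[0,0,0.0265,0,0,0,1]]'
```

```text
time: 47.15
tool_pos: [0.4496, 0.2945, 0.0716]
ee_rot: [[-0.024, 1.0, 0.003], [1.0, 0.024, 0.001], [0.001, 0.003, -1.0]]
ft_force: [-5.7, 0.8, 35.8]
width: 0.0005
gripper_force: 16.9
```

```bash
python3 -m pendant '[[0,0,0.001,0,0,0,1],[0,0,0.001,0,0,0,1],[0,0,-0.03,0,0,0,1],[0,0,-0.08,0,0,0,1],[-0.02,0,-0.13,0,0,0,1],[-0.07,0,-0.13,0,0,0,-1],[-0.12,0,-0.13,0,0,0,-1],[-0.17,-0.001,-0.13,0,0,0,-1],[-0.22,-0.001,-0.13,0,0,0,-1],[-0.26,-0.001,-0.13,0,0,0,-1],[-0.278,-0.001,-0.13,0,0,0,-1],[-0.278,-0.001,-0.13,0,0,0,-1],[-0.278,-0.001,-0.13,0,0,0,-1],[-0.278,-0.001,-0.13,0,0,0,-1]]'
python3 - <<'E'
from h import *
s,im=shot('wrist','w15.png'); C=cam('wrist',s)
I=lambda y,z: px(C,Rz(.0246)@[0,y,z]+[.4536,.0746,0]).round(1)
print(s['tool_pos'],'flange',I(.042,.08),I(.056,.08),'jaw white held',I(.0656,.078),I(.0790,.078),'open',I(.1058,.078),I(.1191,.078),'midrings',I(-.078,.071),I(-.038,.071))
g=cv2.cvtColor(im,cv2.COLOR_RGB2GRAY).astype(float); d=np.diff(g[:,315:331].mean(1)); print([(i,int(d[i])) for i in range(0,320) if abs(d[i])>12 and abs(d[i])==abs(d[i-2:i+3]).max()])
E
```

```text
time: 48.55
tool_pos: [0.4544, 0.0168, 0.199]
ee_rot: [[-0.025, 1.0, -0.0], [1.0, 0.025, -0.0], [0.0, -0.0, -1.0]]
ft_force: [0.2, 0.3, -0.6]
width: 0.0672
gripper_force: 0.0
[0.4544158  0.01680327 0.19897802] flange [324.2 107.3] [324.3  87.5] jaw white held [324.3  74.1] [324.3  54.4] open [324.4  13.2] [324.4  -8.1] midrings [324.  251.8] [324.  207.6]
[(14, -21), (18, 17), (24, -54), (44, 25), (53, 60), (86, -51), (106, 77), (115, 26), (121, -31), (147, 34), (153, -38), (157, -58), (160, 60), (167, 24), (175, -54), (178, 34), (199, -16), (207, 75), (217, 34), (249, -80), (252, 90), (258, 67), (265, -48), (274, 73), (294, -14), (300, 49), (307, -53), (318, 65)]
```

The flange edges are at rows 86/106, so the tube is still home. Open cradle floor now shows from row 53 to 86 behind the flange, with the jaw beyond it at rows under 24–44, so the jaw has sprung fully back. I'll grip the bare middle and lift.

```bash
python3 -m pendant '[[0,0.0006,0.03,0,0,0,0],[0,0.0006,0.06,0,0,0,0],[0,0.0006,0.09,0,0,0,0],[0,0.0006,0.115,0,0,0,0],[0,0.0006,0.132,0,0,0,0],[0,0.0006,0.14,0,0,0,0],[0,0.0006,0.1428,0,0,0,0],[0,0.0006,0.1428,0,0,0,0],[0,0.0006,0.1428,0,0,0,1],[0,0.0006,0.1428,0,0,0,1],[0,0.0006,0.1428,0,0,0,1],[0,0.0006,0.1428,0,0,0,1],[0,0.0006,0.1428,0,0,0,1],[0,0.0006,0.1428,0,0,0,1],[0,0.0006,0.1428,0,0,0,1]]' 60
```

```text
time: 50.1
tool_pos: [0.4551, 0.0159, 0.0565]
ee_rot: [[-0.024, 1.0, 0.0], [1.0, 0.024, -0.0], [-0.0, 0.0, -1.0]]
ft_force: [-1.5, 0.1, 6.1]
width: 0.017
gripper_force: 60.0
```

```bash
python3 -m pendant '[[0,0,-0.005,0,0,0,1],[0,0,-0.015,0,0,0,1],[0,0,-0.03,0,0,0,1],[0,0,-0.05,0,0,0,1],[0,0,-0.075,0,0,0,1],[0,0,-0.095,0,0,0,1],[0,0,-0.105,0,0,0,1],[0,0,-0.105,0,0,0,1],[0,0,-0.105,0,0,0,1]]'
python3 - <<'E'
from h import *
s,im=shot('wrist','w16.png')
C=cam('wrist',s); R=np.array(s['ee_rot']); print([px(C,R@[y,0,z]+s['tool_pos']).round(1) for y,z in((.1,-.024),(.114,-.024),(.02,-.015),(-.02,-.015))])
for a,b in((312,318),(326,332)):
  g=cv2.cvtColor(im,cv2.COLOR_RGB2GRAY).astype(float); d=np.diff(g[:,a:b].mean(1)); print([(i,int(d[i])) for i in range(0,300) if abs(d[i])>20 and abs(d[i])==abs(d[i-2:i+3]).max()])
print(s['ft_force'],s['wrist_torque']); go(.675,0.0,.16,86.3,s)
E
```

```text
time: 51.0
tool_pos: [0.4548, 0.016, 0.1609]
ee_rot: [[-0.024, 1.0, -0.0], [1.0, 0.024, -0.0], [-0.0, -0.0, -1.0]]
ft_force: [-0.0, -0.0, -4.2]
width: 0.0167
gripper_force: 60.0
[array([324.5,  75.5]), array([324.5,  32.7]), array([324.1, 269.5]), array([324. , 345.7])]
[(3, -30), (30, 21), (74, 62), (92, 20), (102, -37), (158, 38), (168, -36), (174, -59), (180, 85), (194, 23), (209, -48), (221, 23), (268, 76)]
[(3, -36), (29, 20), (74, 78), (102, -38), (158, 39), (168, -36), (174, -79), (180, 77), (195, 25), (209, -47), (222, 22), (267, -94)]
[-0.0282495  -0.0445635  -4.22354218] [ 0.01190715 -0.08174554 -0.00838754]
shift [-0.0213  0.2197  0.0008] rot [-0.0005  0.      0.0886]
```

The tube and clips are held level and centred. Now over to the tray.

```bash
python3 -m pendant '[[-0.002,0.02,0,0,0,0.02,1],[-0.006,0.05,0,0,0,0.04,1],[-0.01,0.09,0,0,0,0.06,1],[-0.014,0.13,0,0,0,0.08,1],[-0.018,0.17,0,0,0,0.0886,1],[-0.021,0.2,0,0,0,0.0886,1],[-0.021,0.215,0,0,0,0.0886,1],[-0.021,0.22,0,0,0,0.0886,1],[-0.021,0.22,0.03,0,0,0.0886,1],[-0.021,0.22,0.06,0,0,0.0886,1],[-0.021,0.22,0.09,0,0,0.0886,1],[-0.021,0.22,0.11,0,0,0.0886,1],[-0.021,0.22,0.12,0,0,0.0886,1],[-0.021,0.22,0.12,0,0,0.0886,1],[-0.021,0.22,0.12,0,0,0.0886,1]]'
python3 - <<'E'
from h import *
s,im=shot('wrist','w17.png')
C=cam('wrist',s); R=np.array(s['ee_rot']); print([px(C,R@[y,0,z]+s['tool_pos']).round(1) for y,z in((.1,-.024),(.114,-.024),(.02,-.015))])
g=cv2.cvtColor(im,cv2.COLOR_RGB2GRAY).astype(float); d=np.diff(g[:,318:328].mean(1)); print([(i,int(d[i])) for i in range(0,300) if abs(d[i])>18 and abs(d[i])==abs(d[i-2:i+3]).max()])
print(s['ft_force'],s['wrist_torque'])
E
```

```text
time: 52.55
tool_pos: [0.6758, 0.0003, 0.042]
ee_rot: [[0.065, 0.998, 0.001], [0.998, -0.065, -0.0], [-0.0, 0.001, -1.0]]
ft_force: [-0.4, -1.0, -3.7]
width: 0.0169
gripper_force: 60.0
[array([324.5,  75.3]), array([324.5,  32.5]), array([324.1, 269.3])]
[(15, 149), (24, -42), (30, -83), (74, 132), (102, -38), (158, 40), (168, -43), (174, -127), (180, 105), (193, -31), (209, -60), (221, 30), (268, 111)]
[-0.36198178 -1.01799284 -3.72589709] [-0.05769174 -0.11219814 -0.02046688]
```

Unchanged in the grip. I'll lower it the last 26 mm.

```bash
python3 -m pendant '[[0,0,0.008,0,0,0,1],[0,0,0.014,0,0,0,1],[0,0,0.018,0,0,0,1],[0,0,0.021,0,0,0,1],[0,0,0.0235,0,0,0,1],[0,0,0.025,0,0,0,1],[0,0,0.026,0,0,0,1],[0,0,0.026,0,0,0,1]]'
```

```text
time: 53.4
tool_pos: [0.6756, 0.0003, 0.0166]
ee_rot: [[0.065, 0.998, 0.0], [0.998, -0.065, -0.0], [-0.0, 0.0, -1.0]]
ft_force: [-4.3, 0.1, 8.5]
width: 0.0168
gripper_force: 60.0
```

```bash
python3 -m pendant '[[0,0,0,0,0,0,0.5],[0,0,0,0,0,0,0.2],[0,0,0,0,0,0,0],[0,0,0,0,0,0,0],[0,0,-0.02,0,0,0,0],[0,0,-0.06,0,0,0,0],[0,0,-0.11,0,0,0,0],[0,0,-0.16,0,0,0,-0.5],[0,0,-0.184,0,0,0,-1],[0,0,-0.184,0,0,0,-1],[0,0,-0.184,0,0,0,-1]]'
python3 - <<'E'
from h import *
s,im=shot('wrist','w18.png'); C=cam('wrist',s); print(s['tool_pos'],s['width'])
a=np.radians(-3.7); o=np.array([.6756,.0003,.004])
P=lambda y,z:px(C,Rz(a)@[0,y,z]+o).round(1)
print('flange',P(.1,.036),P(.114,.036),'rings',P(.02,.027),P(-.02,.027),'stems',P(.08,.055),P(.04,.055),P(-.04,.055),'flange-',P(-.1,.036))
g=cv2.cvtColor(im,cv2.COLOR_RGB2GRAY).astype(float); d=np.diff(g[:,320:328].mean(1)); print([(i,int(d[i])) for i in range(60,330) if abs(d[i])>14 and abs(d[i])==abs(d[i-2:i+3]).max()])
for v in(105,225): 
  d=np.diff(g[v-3:v+4].mean(0)); print(v,[(i,int(d[i])) for i in range(250,400) if abs(d[i])>14 and abs(d[i])==abs(d[i-2:i+3]).max()])
# clamp/jaw and bystanders: compare top views at start and now
t0=cv2.imread('pics/top0.png'); _,t=shot('top','t18.png'); 
D=cv2.absdiff(t0,t[:,:,::-1]).max(2)
for n,(a,b,c,e) in dict(notebook=(120,215,175,245),timer=(280,322,160,200),jaw=(240,275,205,265)).items(): print(n,(D[a:b,c:e]>50).mean().round(3))
E
```

```text
time: 54.5
tool_pos: [0.6755, 0.0003, 0.1992]
ee_rot: [[0.065, 0.998, 0.0], [0.998, -0.065, -0.0], [-0.0, 0.0, -1.0]]
ft_force: [0.3, -0.2, -0.9]
width: 0.0743
gripper_force: 0.0
[6.75450784e-01 3.06291793e-04 1.99233227e-01] 0.07427623477780006
flange [323.3 110.6] [323.3  93.4] rings [323.2 199. ] [323.2 238.5] stems [323.4 134.2] [323.3 181.9] [323.3 267.5] flange- [323.2 314.7]
[(72, 98), (76, -55), (92, -73), (109, 59), (117, 28), (122, -26), (143, -32), (153, -79), (156, 85), (163, 27), (169, -52), (190, -23), (198, 162), (235, -92), (238, 118), (242, -55), (250, -50), (257, 66), (274, -99), (281, 70), (287, -43), (296, 75), (313, -80), (323, 56), (329, -128)]
105 [(258, 83), (263, 55), (302, -77), (342, 64), (389, -56), (394, -73)]
225 [(260, 139), (264, -78), (313, -47), (331, 32), (379, -51), (384, -122)]
notebook 0.008
timer 0.782
jaw 0.432
```

```bash
python3 - <<'E'
from h import *
t0=cv2.imread('pics/top0.png').astype(int); t=cv2.imread('pics/t18.png').astype(int)
for n,(a,b,c,e) in dict(timer=(280,322,160,200),around=(225,330,150,220),clamp=(240,275,205,400)).items(): print(n,t0[a:b,c:e].mean((0,1)).round(),t[a:b,c:e].mean((0,1)).round())
print(t[300:301,140:240:8].tolist()); print(t[257:258,205:405:14].tolist())
E
```

```text
timer [123. 128. 132.] [ 86. 101. 119.]
around [68. 71. 75.] [72. 83. 97.]
clamp [107. 107. 107.] [67. 79. 94.]
[[[49, 53, 57], [49, 53, 57], [50, 53, 58], [68, 81, 96], [94, 109, 130], [95, 111, 131], [96, 113, 133], [97, 114, 134], [99, 114, 135], [99, 116, 136], [103, 120, 141], [108, 124, 145], [109, 126, 147]]]
[[[76, 89, 106], [75, 88, 105], [73, 86, 103], [73, 86, 103], [72, 85, 102], [48, 56, 67], [68, 79, 95], [66, 77, 92], [64, 75, 90], [62, 73, 86], [59, 70, 83], [56, 67, 80], [54, 63, 75], [50, 59, 71], [47, 55, 66]]]
```

The brown arm hides the clamp and timer in that view. I'll retreat and check again.

```bash
python3 -m pendant '[[-0.03,-0.025,-0.05,0,0,0,-1],[-0.07,-0.055,-0.06,0,0,0,-1],[-0.11,-0.085,-0.06,0,0,0,-1],[-0.15,-0.12,-0.06,0,0,0,-1],[-0.19,-0.15,-0.06,0,0,0,-1],[-0.23,-0.18,-0.06,0,0,0,-1],[-0.27,-0.21,-0.06,0,0,0,-1],[-0.31,-0.245,-0.06,0,0,0,-1],[-0.35,-0.275,-0.06,0,0,0,-1],[-0.38,-0.3,-0.06,0,0,0,-1],[-0.38,-0.3,-0.06,0,0,0,-1],[-0.38,-0.3,-0.06,0,0,0,-1],[-0.38,-0.3,-0.06,0,0,0,-1]]'
python3 - <<'E'
from h import *
_,t=shot('top','t19.png'); t=t[:,:,::-1]; t0=cv2.imread('pics/top0.png'); D=cv2.absdiff(t0,np.ascontiguousarray(t)).max(2)
for n,(a,b,c,e) in dict(notebook=(120,215,175,245),timer=(280,322,160,200),jaw=(243,272,205,265),cradle=(240,275,270,300)).items(): print(n,(D[a:b,c:e]>50).mean().round(3))
print(t0[257,205:300:4].max(1).tolist()); print(t[257,205:300:4].max(1).tolist())
# clips/tube in tray
C=cam('top'); o=np.array([.6756,.0003,.004])
print([(y,px(C,Rz(-.0646)@[0,y,z]+o).round(),t[tuple(px(C,Rz(-.0646)@[0,y,z]+o).round().astype(int)[::-1])].tolist()) for y,z in((.107,.036),(.08,.055),(.04,.055),(0,.027),(-.04,.055),(-.08,.055),(-.107,.036))])
print(r.read_state()['time'])
E
```

```text
time: 55.9
tool_pos: [0.3521, -0.3588, 0.2586]
ee_rot: [[0.064, 0.998, -0.001], [0.998, -0.064, 0.001], [0.001, -0.001, -1.0]]
ft_force: [0.4, -0.8, 0.1]
width: 0.0948
gripper_force: 0.0
notebook 0.0
timer 0.0
jaw 0.035
cradle 0.19
[56, 54, 90, 230, 233, 233, 62, 131, 173, 138, 173, 235, 49, 37, 232, 250, 159, 52, 242, 250, 250, 250, 247, 120]
[58, 56, 92, 233, 235, 236, 63, 134, 178, 141, 164, 166, 41, 22, 172, 207, 103, 36, 191, 208, 207, 210, 193, 80]
[(0.107, array([300., 162.]), [164, 160, 164]), (0.08, array([311., 160.]), [251, 250, 249]), (0.04, array([328., 161.]), [251, 250, 249]), (0, array([344., 166.]), [250, 249, 248]), (-0.04, array([361., 163.]), [251, 250, 249]), (-0.08, array([378., 164.]), [251, 250, 249]), (-0.107, array([388., 167.]), [162, 158, 163])]
55.95
```

The jaw profile matches the open state apart from a shadow. The notebook and timer haven't moved, and the tube lies flat in its tray. I'm handing in.

```bash
python3 -c "
from cell import r
print(r.close_job())"
```

```text
the job is handed in; nothing more can be done
None
```

I clamped the tube, snapped all four clips fully down with the middle section left bare, released the jaw, laid the tube flat in its tray with the clips on top, and handed the job in at about 56 s of robot time; no verdict came back.

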